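Take a puck's depth on the bench tester

ROBOT

A 7-joint arm with a two-finger parallel gripper is mounted at the origin on the work surface. World frame = base frame: x ahead of the robot, y to its left, z up, the work surface at z = 0. Lengths are in m, angles in rad, forces in N, time in s.
With the tool pointing down it reaches from about 0.425 to 0.925 m from the base axis. Payload 6.8 kg.
Tool frame: the origin (TCP) lies at the very end of the fingers, on their centre line; the grasp point (between the pads) lies 19 mm behind it; z points along the fingers, x is the direction in which the jaws open and shut, and the axes are right-handed (so a half turn about z gives the same grasp; the last joint's range is limited). The gripper opens to 85 mm and grips with 20 to 120 N. Pads are 22 mm wide; open, the fingers measure 114 mm over their backs; the gripper's body (76 mm by 85 mm) begins 54 mm behind the grasp point. The pads swing forward as they close: fully open they stand 13 mm farther back than shut.
Start: joints at [1.19, 0.477, 0.022, 1.555, -0.011, 1.109, -0.083], TCP at [0.182, -0.65, 0.202] pointing down, gripper open.
Joint ranges: [-2.96, 2.96], [-0.34, 2.1], [-1.41, 1.46], [0.24, 2.44], [-1.37, 4.51], [0.17, 1.92], [-2.96, 2.96]. Speed limits (rad/s): [2.39, 2.39, 3.14, 3.14, 3.14, 3.14, 3.14].

INTERFACE

Orientations are given as a unit quaternion [w, x, y, z].
In Python, from station import bot gives the robot as it stands.
- The arm moves only by the shell command python3 -m creep 'ROWS' [FORCE]. ROWS is JSON, a list that holds one entry, the list of rows, each a list of 7 numbers: the shift along the tool's x, y, z in cm, then the turn, a rotation vector about the tool's x, y, z in rad, then the opening, from 0 (shut) to 1 (fully open). In form: [[[dx, dy, dz, wx, wy, wz, claw], ...]]. A call has 1 to 10 rows; each row is the pose to reach, as a shift and turn from the pose commanded when the call began, along the tool's axes at that moment; what a row does not reach only later rows make up. A row lasts 1/8 s, in which the tool goes at most 62.5 mm and 10.7 degrees, less where a joint would pass 70% of its speed; a pose out of reach is approached as far as the arm can. A call with a gripper value outside its range is refused whole. The fingers move at their own pace and stop on an object; FORCE is the grip in N (left out, the last holds). Time passes only in rows, so rows that repeat a pose let the fingers close. It gives the time, the measured TCP pose, the force and the opening at its end, in the units of the state.
- bot.get_obs(): the state, without advancing time (a new reading comes with each control period).
- bot.read_camera(name): name is "scene" or "top"; returns (picture, depth): 480x640x3 uint8, blue, green, red; 480x640 float32, m along the optical axis (not along the pixel's ray), 0 where there is no reading.
- bot.calibration(name): a dict with "mtx" (3x3 intrinsics, pixels), "dist_coeffs" ([k1, k2, p1, p2, k3] as OpenCV has them; the pictures are not rectified), "rvec" (rotation vector, rad) and "tvec" (3), from world to camera coordinates, as OpenCV has them. Camera axes: x right, y down, z forward; pixel columns grow to the right and rows downward; lengths in m; the calibration is good to about 2 mm. A picture is of the moment at which its call begins. calibration takes no time and is no camera call.
- bot.hand_in(): hands the job in, once; it reports no verdict.
Trained networks look in the newest picture that a camera, given by its name, has taken for a name from the list of things; names that differ only in an ending like _2 or _b are one class to them, and where a whole thing is asked for, a point or a joint stands for the part that bears it (a point fixed in the world has none). Each returns a list of dicts, best first, with "p" (0 to 1); they miss things now and then, are a little off and sometimes report something else, mostly with a low value. They report only what shows in the picture. A call takes as long as a camera call.
- bot.find_in(camera, label): "xy" ([column, row] in pixels, amid what is visible of it).
- bot.silhouettes(camera, label): "mask" (480x640 bool, what is visible of it) and "xy" ([column, row] in pixels, amid what is visible of it).
The state is a dict: "t": time; "q": joint angles; "joint_vel": joint speeds; "joint_torque": joint torques, N m; "eef_pos": TCP position; "tool_rot": TCP orientation; "contact_force": force on the tool from outside, world axes, zero at the start; "torque": the same for the moment, N m; "gripper_width": opening from 0.0 (shut) to 1.0 (fully open).
Only numpy, scipy, OpenCV 4.12 (cv2) and the standard library are available. Lean on these libraries where they do the work, as an engineer would, in place of code of your own. Each camera call takes 0.05 s, during which the arm holds its last target.

TASK

On the grey wedge-shaped tester, slide the shutter plate to its next stop so that its opening clicks in over the port. Then lower the probe through the port by the blue grip, gently, until its sprung foot rests on the puck inside and has clearly begun to give but is not driven against its stop, and swing the red lever on the slide to its locked end so that the depth stays set. Let go of everything, and leave the other things on the bench where they are.

Things in the scene. Friction and masses are not known exactly. Their poses are not given: they have to be found in the camera images.
- tester: Grey wedge-shaped bench tester, fixed, 300 mm wide (y), about 300 mm deep, rear 200 mm high. Origin: on the bench, under the port; its x points to its back, z up. Its face slopes 30 deg: 60 mm high at the front edge, 200 mm at the back. A square aluminium column, 240 mm long and 32 mm wide, stands square to the face (so it leans 30 deg to the front), its front side 97 mm up the slope from the port; a tool held vertical over the lowered slide would run into it.
- port (a point): Centre of the port, a 34 mm hole in the sloping face, at the face's surface. All tester points turn with the tester; each listed tester point has the sloping face's axes: z = out of the face (30 deg from vertical, leaning towards the tester's front), x = up the slope (towards the column), y = across the tester. 
- shutter (a joint): Shutter plate's travel across the face, m: 0 = as it stands at the start, first stop, port covered; 0.040 = next stop, the plate's 36 mm opening exactly over the port; 0.080 = last stop, port covered again. It slides along the face's +y. A sprung detent must be overcome to leave a stop (about 5 N) and draws the plate in from about 4 mm either side; between stops it slides at about 1 N. The plate lies 2 to 6 mm over the face, its teeth and tongue up to 11 mm.
- shutter_tab (a point): Centre of the shutter's upright red tab, 10 mm thick (y) x 22 mm (x) x 30 mm tall (z, from 7 to 37 mm over the face). At the start it lies 92 mm to -y of the port's centre and 48 mm down the slope from it.
- slide (a joint): Depth slide's travel down the column (along the face's -z), m: 0 = top, 0.095 = lowest. It starts at 0 to 0.025. Stiff: it stays where it is left (friction 6 N, weight about 3 N along the slide), so pushing down takes about 3 N, plus the foot's spring, and lifting about 9 N.
- grip (a point): Centre of the blue grip block on the slide, straight above the probe: 20 mm across (y) x 18 mm (x) x 38 mm (z). The slide's arm lies from 19 mm to 33 mm below this point and runs from the grip up the slope (+x) to the column. Nothing else within 70 mm in y of the grip; the column's front is 97 mm to +x.
- foot (a joint): How far the probe's sprung foot is pushed up into its sleeve, m: 0 = free, 0.010 = against its stop. Spring: 1.5 N at first touch, 4 N at the stop. The orange stem above the brass foot shows the travel left.
- foot_tip (a point): Centre of the underside of the probe's brass foot (14 mm disc), on the port's axis, 105 mm below the grip's centre while the foot is free.
- puck_top (a point): Centre of the top of the rigid white sample puck (31 mm across) inside the port: 20 to 40 mm below the face, different each time.
- lock (a joint): Lock lever's angle about the face's z, rad: 0 = unlocked (start; lever points to +y), 1.2 = locked, against its stop: lever swung towards the tester's front, counter-clockwise seen from above. It turns with about 1 N at the post and stays where it is left. It rides on the slide.
- lever_post (a point): Point in the upper part of the lever's upright red post, 12 mm round (from 27 mm below this point to 12 mm above it; the flat red lever arm joins it 20 mm below this point), 55 mm from the pivot. It sits 9 mm higher (z) than the grip's centre; unlocked it is 45 mm to +x and 105 mm to +y of it, locked 6 mm to -x and 70 mm to +y of it.
- lever_pivot (a point): Pivot axis (z) of the lock lever, at the height of the post's point.
- wash_bottle: loose white plastic wash bottle, 68 mm wide, body 158 mm and red spout 210 mm high; origin under its centre
- beaker: loose glass beaker, 70 mm wide, 85 mm high; origin under its centre
- jar_amber: loose amber jar, 52 mm wide, 75 mm high; origin under its centre
- puck_tray: loose blue tray, 90 x 70 x 22 mm; origin under its centre
- screwdriver: loose small green screwdriver, 160 mm long, lying along its x; origin underneath near its middle
- vial: loose glass vial, 28 mm wide, 55 mm high; origin under its centre
- ref_weight: loose brass weight, 36 mm wide, 45 mm high; origin under its centre

How it is judged:
By the outcome, as a careful person would: the job done as asked, in the order asked, and still so for the second after the job is handed in, with the robot touching nothing.
It also fails if it takes over 58 s, if anything falls off the work surface, if the arm or the gripper's body presses on something with over 40 N, if the wrist force passes 120 N, or if a joint passes its speed limit or range.

## Working session

There is one attempt and no reset: what is moved stays moved. The work goes in short steps, Python scripts to look and compute and a shell command to move; the robot and the scene stay as the last step left them, time stands still between calls to the robot, and variables do not carry over. Pictures are saved under pics/ and viewed, and the job is handed in when it is done.

```bash
ls; mkdir -p pics; python3 - <<'E'
from station import bot
import cv2
for n in ("scene","top"):
    im,d=bot.read_camera(n); cv2.imwrite(f"pics/{n}0.png",im)
    c=bot.calibration(n); print(n,c)
print(bot.get_obs())
E
```

```text
pics
scene {'mtx': array([[570.9287073 ,   0.        , 317.31191432],
       [  0.        , 570.9287073 , 231.70177191],
       [  0.        ,   0.        ,   1.        ]]), 'dist_coeffs': array([-0.05119356,  0.        ,  0.        ,  0.        ,  0.        ]), 'rvec': array([ 1.75955773,  1.49363277, -0.78643649]), 'tvec': array([-0.12722836, -0.19948348,  1.6656043 ])}
top {'mtx': array([[479.83087843,   0.        , 318.95560345],
       [  0.        , 479.83087843, 233.41044724],
       [  0.        ,   0.        ,   1.        ]]), 'dist_coeffs': array([0.03864302, 0.        , 0.        , 0.        , 0.        ]), 'rvec': array([ 2.11079069, -2.12654586,  0.17973382]), 'tvec': array([0.03867216, 0.60579194, 0.91940775])}
{'t': 0.1, 'q': array([ 1.1898967 ,  0.47773513,  0.02232545,  1.55635246, -0.01151159,
        1.1093112 , -0.08310015]), 'joint_vel': array([-0.00188096, -0.00058296,  0.00171564, -0.00209809,  0.00076526,
       -0.0003967 ,  0.00036383]), 'joint_torque': array([ 4.08487118e-03, -5.97759712e+01,  1.61299881e+00, -2.81955063e+01,
        1.26615641e-02,  5.00901660e-03, -7.17640688e-06]), 'eef_pos': array([ 0.18170506, -0.64947166,  0.20151083]), 'tool_rot': array([-4.64570169e-04,  7.96698366e-01, -6.04376546e-01, -6.98904462e-04]), 'contact_force': array([-0.29117245, -0.69982147,  0.86541518]), 'torque': array([-0.03802193, -0.01084436,  0.04427523]), 'gripper_width': 1.0003410520291547}
```

View pics/scene0.png

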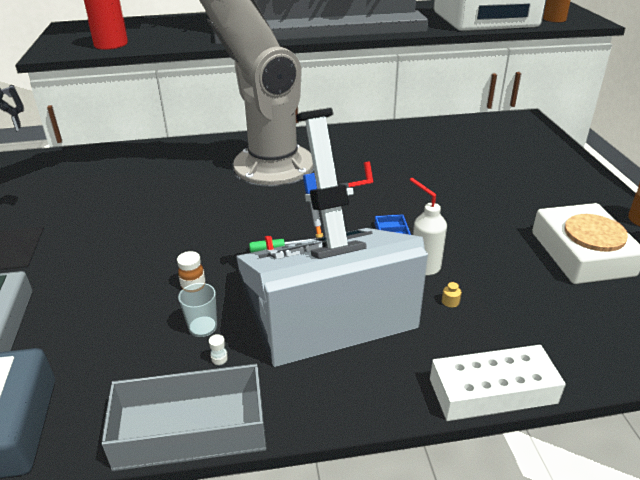

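View pics/top0.png

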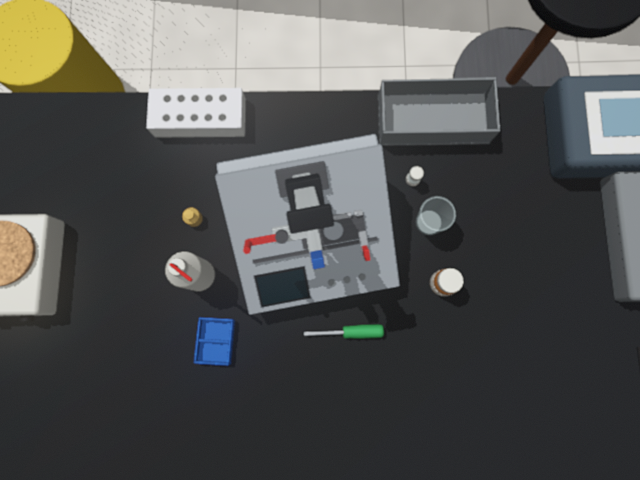

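```bash
cat > h.py <<'E'
from station import bot
import numpy as np, cv2
from scipy.spatial.transform import Rotation as R
def cam(n):
    c=bot.calibration(n); M=cv2.Rodrigues(np.array(c["rvec"]))[0]
    return c["mtx"],c["dist_coeffs"],M,np.array(c["tvec"]).reshape(3)
def world(n,uv,z):
    K,D,M,t=cam(n)
    uv=np.asarray(uv,float).reshape(-1,1,2)
    p=cv2.undistortPoints(uv,K,D).reshape(-1,2)
    P=np.c_[p,np.ones(len(p))]*np.asarray(z).reshape(-1,1)
    return (P-t)@M
def proj(n,P):
    K,D,M,t=cam(n)
    return cv2.projectPoints(np.asarray(P,float).reshape(-1,3),M,t,K,D)[0].reshape(-1,2)
def cloud(n,d,mask):
    v,u=np.where(mask&(d>0)); return world(n,np.c_[u,v],d[v,u]),np.c_[u,v]
E
python3 - <<'E'
from h import *
im,d=bot.read_camera("top")
np.save("d_top0.npy",d)
for l in ["tester","shutter_tab","grip","lever_post","shutter","port","slide","lock"]:
    s=bot.silhouettes("top",l)
    for r in s[:2]:
        m=r["mask"]
        P,_=cloud("top",d,m)
        print(l,round(r["p"],2),np.round(r["xy"]),m.sum(),np.median(P,0).round(3),P.min(0).round(3),P.max(0).round(3))
    if s: np.save(f"m_{l}.npy",s[0]["mask"])
print(bot.get_obs()["t"])
for n in("top","scene"):
    K,D,M,t=cam(n);print(-M.T@t)
E
```

```text
tester 0.58 [309. 224.] 24709 [0.598 0.046 0.155] [ 0.447 -0.127 -0.003] [0.765 0.217 0.411]
shutter_tab 0.78 [348. 233.] 1091 [ 0.594 -0.025  0.135] [ 0.541 -0.059  0.11 ] [0.632 0.067 0.24 ]
grip 0.92 [297. 240.] 1987 [0.569 0.064 0.255] [0.513 0.024 0.095] [0.664 0.178 0.396]
lever_post 0.82 [266. 238.] 487 [0.561 0.118 0.254] [0.534 0.082 0.127] [0.592 0.161 0.285]
shutter 0.93 [350. 235.] 1165 [ 0.594 -0.025  0.134] [ 0.541 -0.062  0.101] [0.633 0.067 0.401]
port 0.56 [312. 230.] 22920 [0.587 0.045 0.149] [ 0.449 -0.122 -0.002] [0.743 0.231 0.411]
lock 0.93 [269. 240.] 436 [0.561 0.117 0.254] [0.536 0.083 0.127] [0.585 0.161 0.285]
0.55
[0.42792724 0.02084535 1.01500432]
[ 1.47674817 -0.09176578  0.80063244]
```

```bash
python3 - <<'E'
from h import *
d=np.load("d_top0.npy"); im=cv2.imread("pics/top0.png")
m=np.load("m_tester.npy")&(cv2.erode(np.load("m_tester.npy").astype(np.uint8),np.ones((5,5)))>0)
P,uv=cloud("top",d,m)
rng=np.random.default_rng(0);best=0
for _ in range(400):
    a=P[rng.choice(len(P),3,False)];n=np.cross(a[1]-a[0],a[2]-a[0]);L=np.linalg.norm(n)
    if L<1e-4: continue
    n/=L
    if n[2]<0:n=-n
    if not .8<n[2]<.92: continue
    k=abs((P-a[0])@n)<.002
    if k.sum()>best:best=k.sum();bi=k
for _ in range(5):
    Q=P[bi];c=Q.mean(0);n=np.linalg.svd(Q-c,full_matrices=False)[2][2];n*=np.sign(n[2]);bi=abs((P-c)@n)<.0015
print(bi.sum(),n,np.degrees(np.arccos(n[2])),"yaw deg",np.degrees(np.arctan2(-n[1],-n[0])),c)
psi=np.arctan2(-n[1],-n[0])
Rz=R.from_euler("z",psi).as_matrix()
Q=(P[bi]-c)@Rz
# plane: at which z do extremes occur
print("tester-frame extents y",np.percentile(Q[:,1],[0,.5,99.5,100]),"x",np.percentile(Q[:,0],[0,.5,99.5,100]),"z",P[bi][:,2].min(),P[bi][:,2].max())
np.savez("fit.npz",psi=psi,n=n,c=c)
hsv=cv2.cvtColor(im,cv2.COLOR_BGR2HSV)
blue=(hsv[...,0]>105)&(hsv[...,0]<130)&(hsv[...,1]>120)&(hsv[...,2]>60)
red=((hsv[...,0]<8)|(hsv[...,0]>172))&(hsv[...,1]>140)&(hsv[...,2]>80)
Rf=Rz@R.from_euler("y",-30,degrees=True).as_matrix() # x up slope
print("Rf",Rf.round(3), Rf.T@n)
for nm,mm,box in(("grip",blue,(300,335,240,280)),("tab",red,(350,380,225,270)),("lever",red,(235,300,220,260))):
    b=np.zeros_like(mm);b[box[2]:box[3],box[0]:box[1]]=1
    P2,_=cloud("top",d,mm&b); F=(P2-c)@Rf
    print(nm,len(P2),"face-frame pct",np.percentile(F,[2,25,50,75,98],axis=0).round(4).tolist())
    np.save(f"F_{nm}.npy",F)
E
python3 -c "
import cv2;a=cv2.imread('pics/top0.png')[120:320,200:420];cv2.imwrite('pics/topz.png',cv2.resize(a,None,fx=3,fy=3,interpolation=cv2.INTER_CUBIC)[:600,:800])"
```

```text
10628 [-0.49043515 -0.08980571  0.8668381 ] 29.90674005810759 yaw deg 10.376718439685611 [0.59610202 0.04700575 0.13330392]
tester-frame extents y [-0.14657322 -0.14501097  0.14504963  0.14633936] x [-0.12163735 -0.1195968   0.11624334  0.11788404] z 0.061758705144735436 0.20166840426530538
Rf [[ 0.852 -0.18  -0.492]
 [ 0.156  0.984 -0.09 ]
 [ 0.5    0.     0.866]] [0.00162769 0.         0.99999868]
grip 188 face-frame pct [[-0.0126, -0.0082, 0.1139], [-0.0054, -0.0041, 0.1308], [0.0015, 0.0003, 0.1431], [0.0037, 0.0047, 0.1448], [0.0045, 0.0087, 0.1469]]
tab 70 face-frame pct [[-0.0615, -0.0953, 0.0177], [-0.0547, -0.0931, 0.033], [-0.0476, -0.0908, 0.0363], [-0.0429, -0.0887, 0.0373], [-0.0418, -0.086, 0.0392]]
lever 229 face-frame pct [[0.0357, 0.0623, 0.1128], [0.039, 0.0759, 0.1142], [0.0421, 0.0902, 0.1155], [0.0447, 0.1019, 0.125], [0.0465, 0.108, 0.1486]]
```

View pics/topz.png

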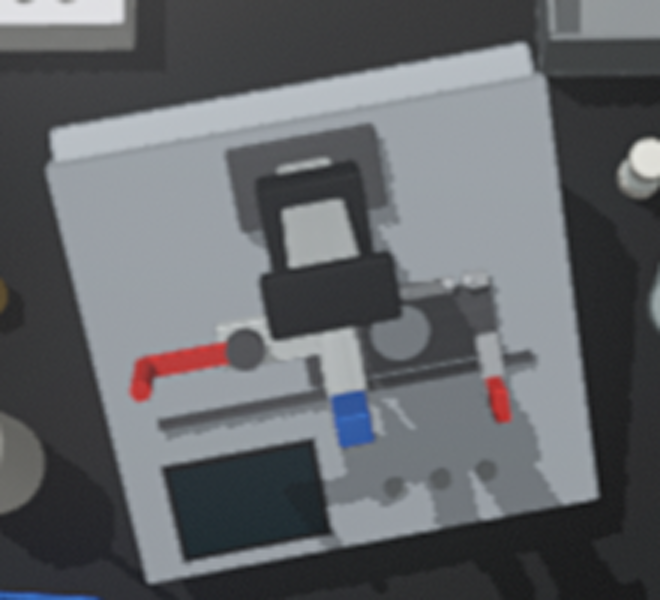

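```bash
cat >> h.py <<'E'
import os
if os.path.exists("fit.npz"):
    _f=np.load("fit.npz"); PSI=float(_f["psi"])
    RF=R.from_euler("z",PSI).as_matrix()@R.from_euler("y",-30,degrees=True).as_matrix()
    PORT=_f["c"]+RF@np.array([-.0045,.0007,0])
    RT=np.c_[-RF[:,1],-RF[:,0],-RF[:,2]]   # tool axes: x=-y_face, y=-x_face, z=-z_face
def f2w(p): return PORT+RF@np.asarray(p,float)
def w2f(p): return (np.asarray(p)-PORT)@RF
def quat(q): return R.from_quat(np.roll(q,-1))
def goal(p,RG=None,base=None):
    """face-frame TCP target -> creep shift (cm), rotvec, from base pose (pos,rot) or the present one"""
    o=bot.get_obs(); p0,r0=(o["eef_pos"],quat(o["tool_rot"]).as_matrix()) if base is None else base
    RG=RT if RG is None else RG
    return np.r_[(r0.T@(f2w(p)-p0))*100, R.from_matrix(r0.T@RG).as_rotvec()].round(3)
def where():
    o=bot.get_obs(); r=quat(o["tool_rot"]).as_matrix()
    print("t",round(o["t"],2),"face TCP mm",(w2f(o["eef_pos"])*1e3).round(1),"F face",(RF.T@o["contact_force"]).round(1),"open",round(o["gripper_width"],3),"rot err",R.from_matrix(RT.T@r).as_rotvec().round(3))
E
python3 - <<'E'
from h import *
print(np.linalg.det(RT),PORT,RT)
where()
for p in [(-.048,-.13,.16),(-.048,-.13,.018)]: print(p,f2w(p),goal(p))
d=np.load("d_top0.npy")
for n,uv in dict(bottle=(190,272),beaker=(436,217),jar=(447,282),vial=(415,177),screw=(345,332),tray=(213,342),weight=(192,217)).items():
    print(n,world("top",[uv],[d[uv[1],uv[0]]]).round(3))
E
```

```text
1.0 [0.59214256 0.04699236 0.13105392] [[ 0.18011947 -0.85186133  0.49182237]
 [-0.98364474 -0.15598803  0.09005973]
 [-0.         -0.5        -0.8660254 ]]
t 0.55 face TCP mm [-422.6 -611.7  326.3] F face [-0.1  0.   0.1] open 0.999 rot err [-0.523 -0.024 -0.09 ]
(-0.048, -0.13, 0.16) [ 0.49597717 -0.10277844  0.24561799] [-4.4241e+01 -4.4995e+01 -4.3230e+00  5.2300e-01  2.4000e-02  9.0000e-02]
(-0.048, -0.13, 0.018) [ 0.56581594 -0.08998996  0.12264238] [-4.3591e+01 -5.2065e+01  7.9750e+00  5.2300e-01  2.4000e-02  9.0000e-02]
bottle [[0.521 0.271 0.134]]
beaker [[ 0.649 -0.216  0.005]]
jar [[ 0.504 -0.214  0.076]]
vial [[ 0.724 -0.166  0.052]]
screw [[ 0.409 -0.017  0.024]]
tray [[0.391 0.254 0.005]]
weight [[0.645 0.297 0.045]]
```

```bash
python3 -m creep '[[[-5,-5,-4,0.1,0,0.02,0],[-10,-10,-6,0.2,0.01,0.04,0],[-15,-15,-6,0.3,0.015,0.06,0],[-19,-19.5,-6,0.4,0.02,0.08,0],[-23,-24,-6,0.523,0.024,0.09,0],[-27,-28,-6,0.523,0.024,0.09,0],[-31,-32,-6,0.523,0.024,0.09,0],[-35,-36,-5.5,0.523,0.024,0.09,0],[-40,-40.5,-5,0.523,0.024,0.09,0],[-44.2,-45,-4.3,0.523,0.024,0.09,0]]]' 40; python3 -c "
from h import *
where(); print(goal((-.048,-.13,.16)),goal((-.048,-.13,.018)))"
```

```text
t: 1.8
eef_pos: [0.4877, -0.1173, 0.2479]
tool_rot: [-0.199, 0.742, -0.619, 0.167]
contact_force: [0.6, -1.0, -0.4]
gripper_width: 0.003
t 1.8 face TCP mm [ -56.2 -142.7  167.4] F face [ 0.1 -1.1 -0.5] open 0.003 rot err [ 0.001  0.002 -0.   ]
[-1.276e+00 -8.200e-01  7.340e-01 -1.000e-03 -2.000e-03  0.000e+00] [-1.3010e+00 -8.0500e-01  1.4934e+01 -1.0000e-03 -2.0000e-03  0.0000e+00]
```

```bash
python3 -m creep '[[[0,0,3,0,0,0,0],[0,0,7,0,0,0,0],[0,0,10,0,0,0,0],[0,0,12,0,0,0,0],[0,0,12,0,0,0,0],[0,0,12,0,0,0,0]]]'; python3 - <<'E'
from h import *
where()
im,d=bot.read_camera("top");cv2.imwrite("pics/top1.png",cv2.resize(im[120:320,200:420],None,fx=3,fy=3))
E
```

```text
t: 2.55
eef_pos: [0.546, -0.1083, 0.1441]
tool_rot: [-0.199, 0.742, -0.619, 0.166]
contact_force: [0.2, -0.0, 0.4]
gripper_width: -0.003
t 2.55 face TCP mm [ -57.  -144.4   48. ] F face [ 0.3 -0.   0.3] open -0.003 rot err [0.    0.001 0.   ]
```

View pics/top1.png

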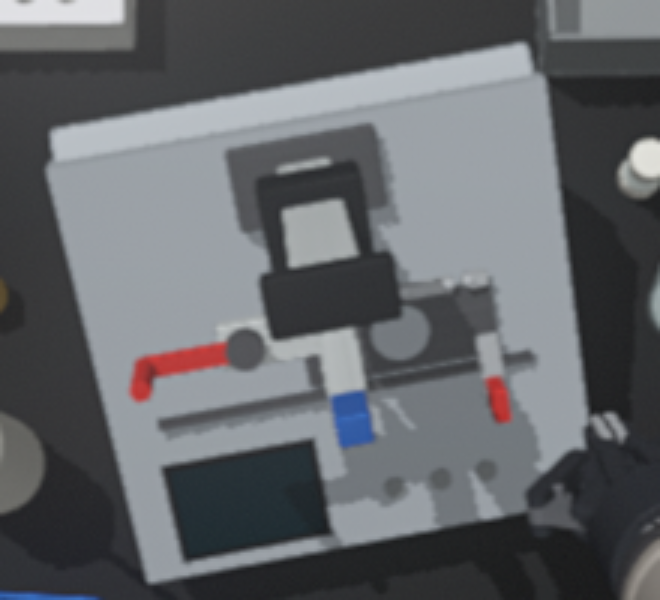

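```bash
python3 -m creep '[[[-0.7,-0.9,1,0,0,0,0],[-1.4,-0.9,2,0,0,0,0],[-1.4,-0.9,3,0,0,0,0],[-1.4,-0.9,3,0,0,0,0],[-1.4,-0.9,3,0,0,0,0]]]'; python3 -c "
from h import *
where()"
```

```text
t: 3.22
eef_pos: [0.566, -0.0902, 0.1229]
tool_rot: [-0.199, 0.742, -0.618, 0.166]
contact_force: [-0.3, 0.1, 0.2]
gripper_width: 0.001
t 3.23 face TCP mm [ -47.7 -130.3   18.1] F face [-0.2  0.2  0.3] open 0.001 rot err [0.001 0.001 0.   ]
```

Now creep in +y (tool −x) to find contact.

```bash
for i in 1; do python3 -m creep '[[[-0.4,0,0,0,0,0,0],[-0.8,0,0,0,0,0,0],[-1.2,0,0,0,0,0,0],[-1.5,0,0,0,0,0,0],[-1.5,0,0,0,0,0,0]]]'; done; python3 - <<'E'
from h import *
where()
im,d=bot.read_camera("top");cv2.imwrite("pics/top2.png",cv2.resize(im[200:320,300:420],None,fx=5,fy=5))
E
```

```text
t: 3.85
eef_pos: [0.5632, -0.0755, 0.1223]
tool_rot: [-0.199, 0.742, -0.619, 0.166]
contact_force: [-0.4, 0.1, -0.5]
gripper_width: -0.003
t 3.85 face TCP mm [ -48.1 -115.3   17.7] F face [-0.6  0.2 -0.3] open -0.003 rot err [0. 0. 0.]
```

View pics/top2.png

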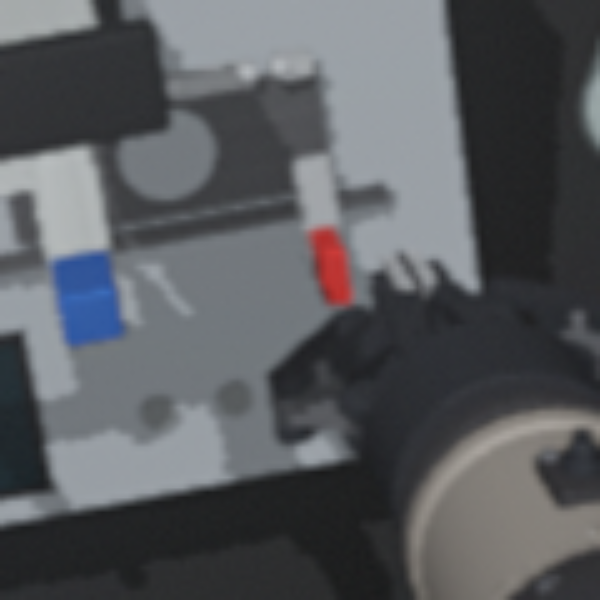

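```bash
for i in 1; do python3 -m creep '[[[-0.2,0,0,0,0,0,0],[-0.4,0,0,0,0,0,0],[-0.4,0,0,0,0,0,0]]]';python3 -c "
from h import *
where()"; python3 -m creep '[[[-0.2,0,0,0,0,0,0],[-0.4,0,0,0,0,0,0],[-0.4,0,0,0,0,0,0]]]';python3 -c "
from h import *
where()"; done
```

```text
t: 4.28
eef_pos: [0.5624, -0.0713, 0.1218]
tool_rot: [-0.199, 0.742, -0.618, 0.166]
contact_force: [-0.7, -0.9, 0.7]
gripper_width: 0.003
t 4.28 face TCP mm [ -48.4 -111.    17.3] F face [-0.4 -0.7  1. ] open 0.003 rot err [-0. -0.  0.]
t: 4.65
eef_pos: [0.5617, -0.0673, 0.1219]
tool_rot: [-0.199, 0.742, -0.618, 0.166]
contact_force: [-0.1, -0.6, 0.2]
gripper_width: -0.001
t 4.65 face TCP mm [ -48.4 -106.9   17.3] F face [-0.1 -0.5  0.3] open -0.001 rot err [-0. -0. -0.]
```

```bash
python3 -m creep '[[[-0.15,0,0,0,0,0,0],[-0.3,0,0,0,0,0,0],[-0.3,0,0,0,0,0,0]]]';python3 -c "
from h import *
where()"; python3 -m creep '[[[-0.1,0,0,0,0,0,0],[-0.2,0,0,0,0,0,0],[-0.2,0,0,0,0,0,0]]]';python3 - <<'E'
from h import *
where()
im,d=bot.read_camera("top");cv2.imwrite("pics/top3.png",cv2.resize(im[200:320,300:420],None,fx=5,fy=5))
E
```

```text
t: 5.03
eef_pos: [0.5612, -0.0645, 0.1219]
tool_rot: [-0.199, 0.742, -0.619, 0.166]
contact_force: [-0.0, 0.7, -0.7]
gripper_width: 0.001
t 5.03 face TCP mm [ -48.4 -104.1   17.3] F face [-0.3  0.7 -0.7] open 0.001 rot err [-0.  0.  0.]
t: 5.4
eef_pos: [0.5608, -0.0626, 0.1219]
tool_rot: [-0.199, 0.742, -0.619, 0.166]
contact_force: [0.3, 0.1, -0.6]
gripper_width: -0.002
t 5.4 face TCP mm [ -48.3 -102.2   17.3] F face [ 0.   0.1 -0.7] open -0.002 rot err [-0.  0.  0.]
```

View pics/top3.png

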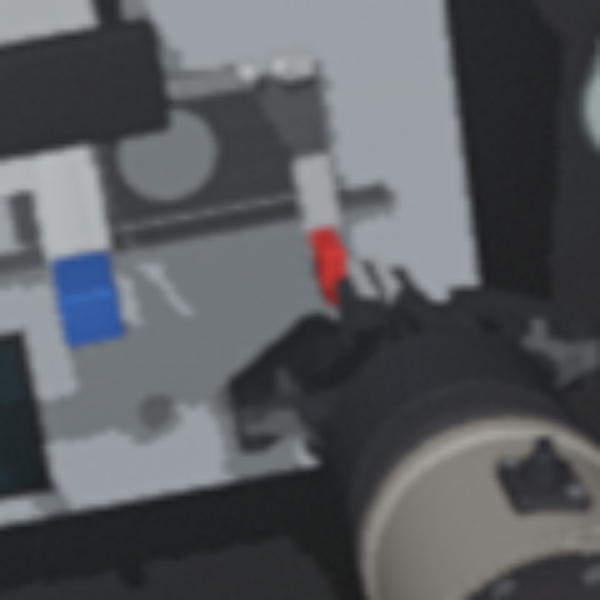

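```bash
python3 -m creep '[[[-0.1,0,0,0,0,0,0],[-0.2,0,0,0,0,0,0],[-0.2,0,0,0,0,0,0]]]';python3 -c "
from h import *
where()"; python3 -m creep '[[[-0.1,0,0,0,0,0,0],[-0.2,0,0,0,0,0,0],[-0.2,0,0,0,0,0,0]]]';python3 - <<'E'
from h import *
where()
im,d=bot.read_camera("top");cv2.imwrite("pics/top4.png",cv2.resize(im[200:320,300:420],None,fx=5,fy=5))
E
```

```text
t: 5.82
eef_pos: [0.5604, -0.0606, 0.1219]
tool_rot: [-0.199, 0.742, -0.619, 0.166]
contact_force: [-0.9, 0.1, 1.0]
gripper_width: -0.003
t 5.83 face TCP mm [ -48.4 -100.1   17.3] F face [-0.3  0.2  1.3] open -0.003 rot err [-0.  0.  0.]
t: 6.2
eef_pos: [0.5601, -0.0586, 0.1219]
tool_rot: [-0.199, 0.742, -0.619, 0.166]
contact_force: [1.0, -0.2, 0.3]
gripper_width: 0.004
t 6.2 face TCP mm [-48.4 -98.1  17.3] F face [ 1.  -0.4 -0.2] open 0.004 rot err [-0. -0.  0.]
```

View pics/top4.png

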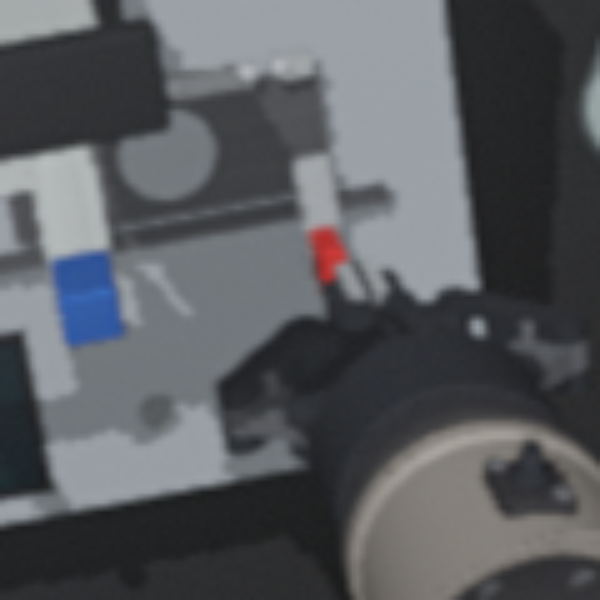

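```bash
python3 - <<'E'
from h import *
im,d=bot.read_camera("top");cv2.imwrite("pics/top5.png",cv2.resize(im[235:285,345:405],None,fx=12,fy=12,interpolation=cv2.INTER_NEAREST))
for v in range(242,266,2):
    us=np.arange(360,386,2); F=w2f(world("top",np.c_[us,np.full(len(us),v)],d[v,us]))*1000
    print(v," ".join("%d,%d,%d"%tuple(f) for f in F))
im,d=bot.read_camera("scene");cv2.imwrite("pics/sc5.png",cv2.resize(im[200:300,220:350],None,fx=6,fy=6))
print(proj("top",f2w([-.048,-.098,.017])),proj("top",f2w([-.048,-.092,.037])))
E
```

```text
242 -31,-86,10 -32,-90,8 -32,-93,10 -32,-97,11 -38,-102,0 -39,-106,-1 -40,-110,-1 -40,-114,-1 -41,-117,-1 -42,-121,0 -42,-125,0 -43,-129,0 -43,-132,1
244 -34,-85,10 -36,-89,8 -36,-93,10 -37,-97,10 -41,-101,0 -43,-106,-2 -42,-109,2 -44,-113,0 -44,-117,0 -45,-121,0 -47,-125,-1 -47,-128,0 -47,-132,1
246 -38,-85,10 -37,-88,14 -38,-92,14 -38,-95,15 -45,-101,0 -46,-105,0 -46,-108,1 -48,-112,0 -49,-116,0 -50,-120,-1 -51,-124,-1 -51,-127,1 -51,-131,1
248 -42,-84,12 -37,-86,26 -38,-90,25 -36,-93,30 -49,-100,1 -51,-104,0 -52,-108,-1 -52,-112,0 -54,-116,-2 -54,-120,0 -54,-123,0 -55,-127,0 -56,-131,0
250 -47,-84,7 -42,-86,23 -37,-88,37 -37,-92,37 -38,-95,37 -55,-104,0 -55,-107,1 -56,-111,0 -56,-115,1 -58,-119,0 -57,-122,2 -59,-127,0 -59,-130,1
252 -55,-84,0 -49,-86,14 -41,-88,36 -42,-91,35 -42,-95,37 -36,-96,53 -37,-100,53 -61,-111,-2 -60,-114,2 -61,-118,0 -62,-122,0 -63,-126,0 -64,-130,0
254 -58,-83,2 -56,-86,9 -45,-87,36 -45,-91,37 -37,-92,58 -36,-95,62 -37,-98,62 298,3,848 -41,-106,54 -41,-110,57 -66,-122,1 -68,-126,0 -70,-130,-3
256 -64,-83,-3 -60,-86,9 -41,-85,54 -41,-88,57 -37,-90,68 -36,-93,70 -36,-96,72 -37,-100,72 -40,-104,66 -41,-108,66 -70,-121,1 -71,-125,0 -72,-129,0
258 -67,-83,-1 -69,-86,-2 -41,-83,62 -40,-86,67 -41,-90,66 -37,-92,77 -37,-95,80 -37,-98,82 -37,-102,82 -34,-104,90 -35,-107,89 -36,-111,89 -75,-128,2
260 -71,-82,0 -73,-86,-2 -47,-83,58 -40,-85,75 -34,-86,91 -34,-89,94 -35,-93,91 -40,-98,82 -35,-99,95 -36,-103,95 -36,-106,95 -36,-109,99 -36,-112,99
262 -75,-81,0 -77,-85,-1 -77,-89,0 -41,-83,83 -35,-85,96 -36,-88,96 -36,-92,98 -44,-97,83 -37,-98,98 -33,-100,109 -31,-103,116 -31,-106,117 -31,-109,118
264 -34,-70,102 -35,-74,101 -41,-78,89 -41,-82,91 -30,-82,117 -31,-86,116 -31,-89,117 -30,-92,120 -43,-98,94 -37,-100,109 -34,-102,116 -31,-104,125 -30,-107,128
[[367.88722309 250.42891984]] [[366.60305243 254.93426377]]
```

View pics/top5.png

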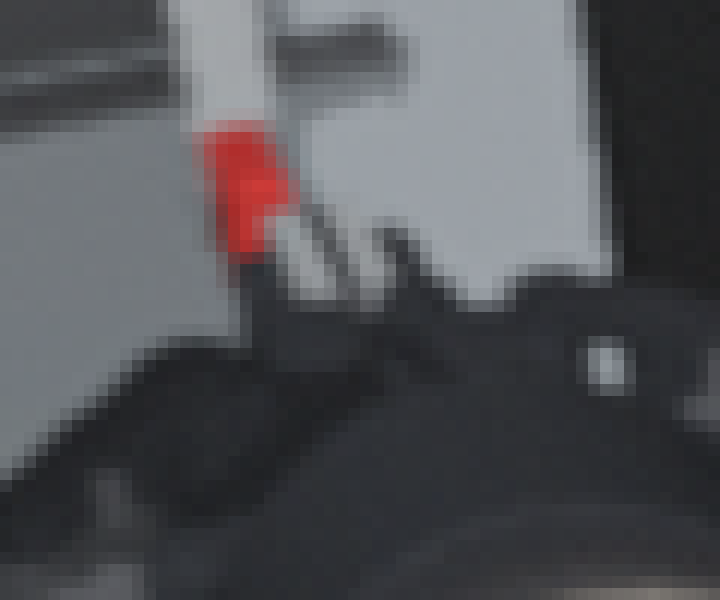

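View pics/sc5.png

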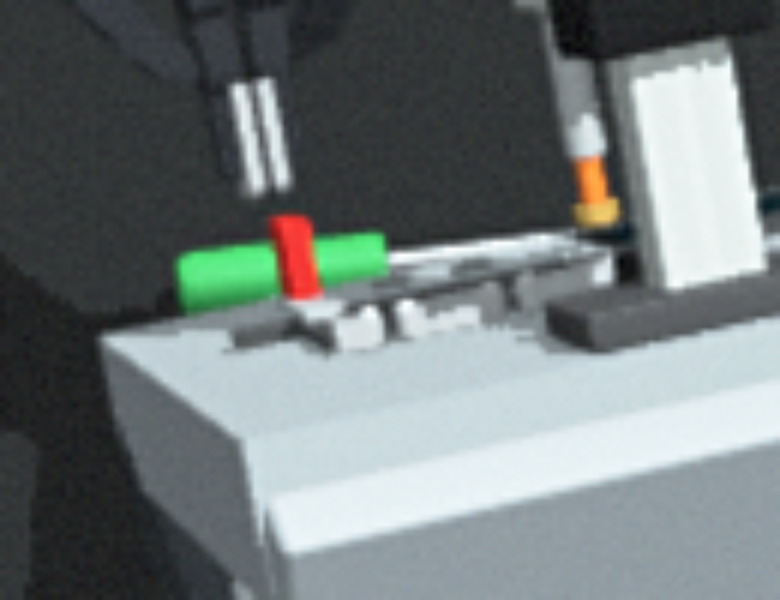

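```bash
python3 - <<'E'
from h import *
o=bot.get_obs();p=o["eef_pos"];r=quat(o["tool_rot"]).as_matrix()
for k in (0,.019,.03,.04,.06): 
    q=p-r[:,2]*k; print(k,q.round(3),"scene zoom",(proj("scene",q)-[220,200])*6,"top5",(proj("top",q)-[345,235])*12)
im,d=bot.read_camera("scene")
for n,(u,v) in dict(tip=(264,230),tabtop=(268,237),grn=(255,246)).items(): print(n,d[v,u],w2f(world("scene",[(u,v)],[d[v,u]]))*1000)
E
```

```text
0 [ 0.56  -0.059  0.122] scene zoom [[282.33891296 270.75030352]] top5 [[276.93265928 187.86958072]]
0.019 [ 0.551 -0.06   0.138] scene zoom [[271.58158228 214.84614634]] top5 [[298.81599842 232.30094689]]
0.03 [ 0.545 -0.061  0.148] scene zoom [[265.33870193 182.3814663 ]] top5 [[311.89857113 258.86077128]]
0.04 [ 0.54  -0.062  0.157] scene zoom [[259.65400177 152.80577004]] top5 [[324.0664593  283.56182455]]
0.06 [ 0.531 -0.064  0.174] scene zoom [[248.25835481  93.47839727]] top5 [[349.22337385 334.62533835]]
tip 1.1215085 [[ -37.35364512 -100.48346754   49.29965349]]
tabtop 1.124336 [[-37.06879433 -95.34007442  34.14996178]]
grn 1.3036371 [[-220.10090189  -95.58857651   -0.31064303]]
```

```bash
python3 -m creep '[[[1,0,0,0,0,0,0],[2.0,0,0,0,0,0,0],[2.0,0,1.0,0,0,0,0],[2.0,0,2.0,0,0,0,0],[2,0,3,0,0,0,0],[2,0,3,0,0,0,0]]]'; python3 - <<'E'
from h import *
where()
im,d=bot.read_camera("scene");cv2.imwrite("pics/sc6.png",cv2.resize(im[200:300,220:350],None,fx=6,fy=6))
E
```

```text
t: 7.15
eef_pos: [0.5784, -0.0764, 0.0953]
tool_rot: [-0.198, 0.742, -0.619, 0.165]
contact_force: [-0.2, 0.0, 0.5]
gripper_width: 0.0
t 7.15 face TCP mm [ -48.9 -118.9  -13.1] F face [0.1 0.1 0.5] open 0.0 rot err [-0.001  0.     0.001]
```

View pics/sc6.png

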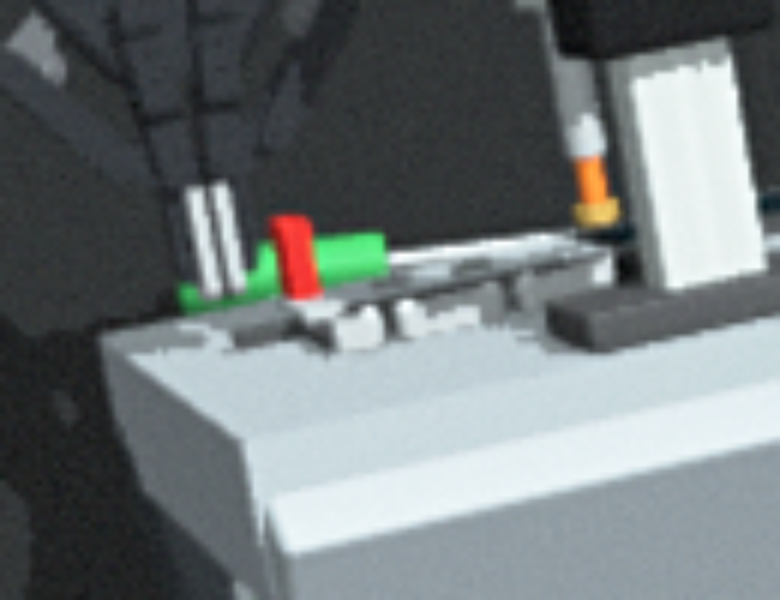

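```bash
python3 -m creep '[[[-0.4,0,0,0,0,0,0],[-0.7,0,0,0,0,0,0],[-0.9,0,0,0,0,0,0],[-0.9,0,0,0,0,0,0]]]';python3 -c "
from h import *
where()";python3 -m creep '[[[-0.15,0,0,0,0,0,0],[-0.15,0,0,0,0,0,0]]]';python3 -c "
from h import *
where()"; python3 -m creep '[[[-0.15,0,0,0,0,0,0],[-0.15,0,0,0,0,0,0]]]';python3 -c "
from h import *
where()"
```

```text
t: 7.7
eef_pos: [0.5771, -0.0686, 0.0963]
tool_rot: [-0.198, 0.741, -0.619, 0.167]
contact_force: [0.7, -5.1, 0.9]
gripper_width: -0.003
t 7.7 face TCP mm [ -48.3 -111.   -12.3] F face [ 0.3 -5.1  0.8] open -0.003 rot err [0.    0.003 0.002]
t: 7.95
eef_pos: [0.577, -0.0684, 0.0963]
tool_rot: [-0.198, 0.741, -0.62, 0.168]
contact_force: [0.5, -7.5, 0.9]
gripper_width: 0.004
t 7.95 face TCP mm [ -48.3 -110.8  -12.2] F face [-0.3 -7.4  1.1] open 0.004 rot err [0.    0.005 0.003]
t: 8.2
eef_pos: [0.5768, -0.0683, 0.0964]
tool_rot: [-0.197, 0.74, -0.621, 0.168]
contact_force: [1.4, -10.0, -0.0]
gripper_width: 0.001
t 8.2 face TCP mm [ -48.4 -110.7  -12.1] F face [ -0.4 -10.1   0.2] open 0.001 rot err [0.    0.008 0.004]
```

```bash
python3 -m creep '[[[-0.2,0,0,0,0,0,0],[-0.2,0,0,0,0,0,0]]]';python3 - <<'E'
from h import *
where()
im,d=bot.read_camera("scene");a=cv2.resize(im[200:300,220:300],None,fx=5,fy=5)
im,d=bot.read_camera("top");b=cv2.resize(im[200:300,330:390],None,fx=5,fy=5)
cv2.imwrite("pics/s7.png",np.hstack([a,b]))
E
```

```text
t: 8.45
eef_pos: [0.5761, -0.063, 0.0962]
tool_rot: [-0.198, 0.741, -0.619, 0.166]
contact_force: [-0.6, -3.3, -0.1]
gripper_width: -0.003
t 8.45 face TCP mm [ -48.3 -105.3  -12.4] F face [-1.1 -3.1  0.5] open -0.003 rot err [0.    0.002 0.001]
```

View pics/s7.png

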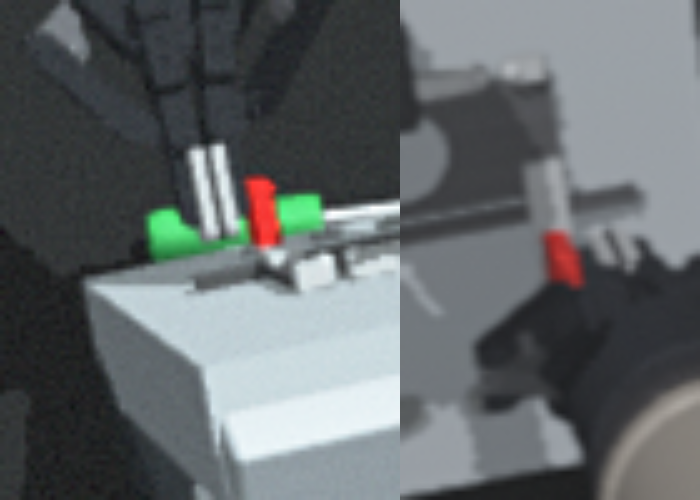

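```bash
python3 -m creep '[[[-0.4,0,0,0,0,0,0],[-0.8,0,0,0,0,0,0],[-1.2,0,0,0,0,0,0],[-1.6,0,0,0,0,0,0],[-2.0,0,0,0,0,0,0],[-2.4,0,0,0,0,0,0],[-2.8,0,0,0,0,0,0],[-3.1,0,0,0,0,0,0],[-3.1,0,0,0,0,0,0]]]';python3 - <<'E'
from h import *
where()
im,d=bot.read_camera("top");b=cv2.resize(im[190:310,270:390],None,fx=5,fy=5)
cv2.imwrite("pics/s8.png",b)
E
```

```text
t: 9.68
eef_pos: [0.5712, -0.0303, 0.0989]
tool_rot: [-0.198, 0.743, -0.618, 0.163]
contact_force: [0.6, -0.1, -0.1]
gripper_width: 0.002
t 9.68 face TCP mm [-46.  -72.2 -10.6] F face [ 0.4 -0.2 -0.4] open 0.002 rot err [-0.004 -0.004 -0.001]
```

View pics/s8.png

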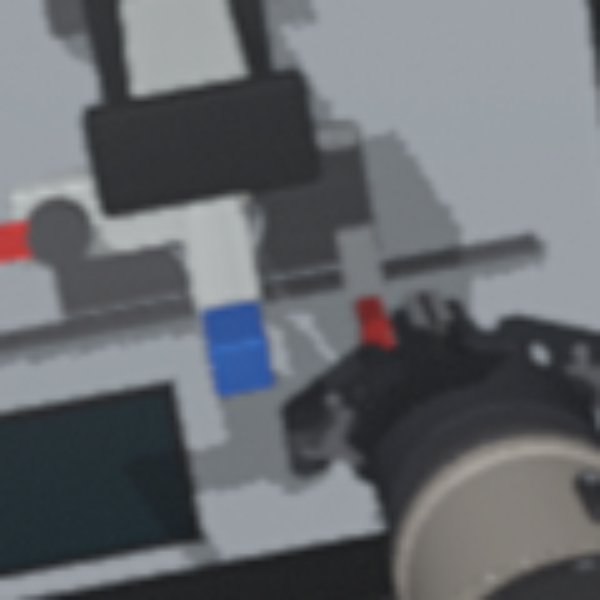

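```bash
python3 -m creep '[[[0.7,0,0,0,0,0,0],[1.5,0,0,0,0,0,0],[3,0,-2,0,0,0,0],[5,0,-6,0,0,0,0],[6,0,-11,0,0,0,0.4],[6,2,-15,0,0,0,0.6],[6,4,-15,0,0,0,0.6],[6,4,-15,0,0,0,0.6]]]';python3 - <<'E'
from h import *
where()
im,d=bot.read_camera("top");b=cv2.resize(im[180:300,250:390],None,fx=5.5,fy=5,interpolation=cv2.INTER_CUBIC)
np.save("d9.npy",d);cv2.imwrite("pics/top9raw.png",im)
cv2.imwrite("pics/s9.png",b)
hsv=cv2.cvtColor(im,cv2.COLOR_BGR2HSV)
red=((hsv[...,0]<8)|(hsv[...,0]>172))&(hsv[...,1]>140)&(hsv[...,2]>80)
b=np.zeros_like(red);b[235:275,330:380]=1
P,uv=cloud("top",d,red&b);F=w2f(P)*1000;k=F[:,2]>33;print("tab",len(F),np.median(F[k],0),F[k].min(0),F[k].max(0))
print("port px",proj("top",f2w([[0,0,0],[.018,0,.006],[-.018,0,.006],[0,.018,.006],[0,-.018,.006]])))
E
```

```text
t: 10.72
eef_pos: [0.4726, -0.1117, 0.2088]
tool_rot: [-0.198, 0.742, -0.62, 0.163]
contact_force: [0.5, 0.4, -0.1]
gripper_width: 0.601
t 10.72 face TCP mm [ -87.7 -134.6  140.5] F face [ 0.5  0.3 -0.4] open 0.601 rot err [-0.004 -0.002  0.003]
tab 57 [-46.70004044 -51.85517966  36.77702468] [-58.74844852 -55.48850468  33.70747806] [-37.21153726 -47.83293314  39.70614815]Traceback (most recent call last):
  File "<stdin>", line 10, in <module>
  File "h.py", line 24, in f2w
    def f2w(p): return PORT+RF@np.asarray(p,float)
                            ~~^~~~~~~~~~~~~~~~~~~~
ValueError: matmul: Input operand 1 has a mismatch in its core dimension 0, with gufunc signature (n?,k),(k,m?)->(n?,m?) (size 5 is different from 3)
```

View pics/s9.png

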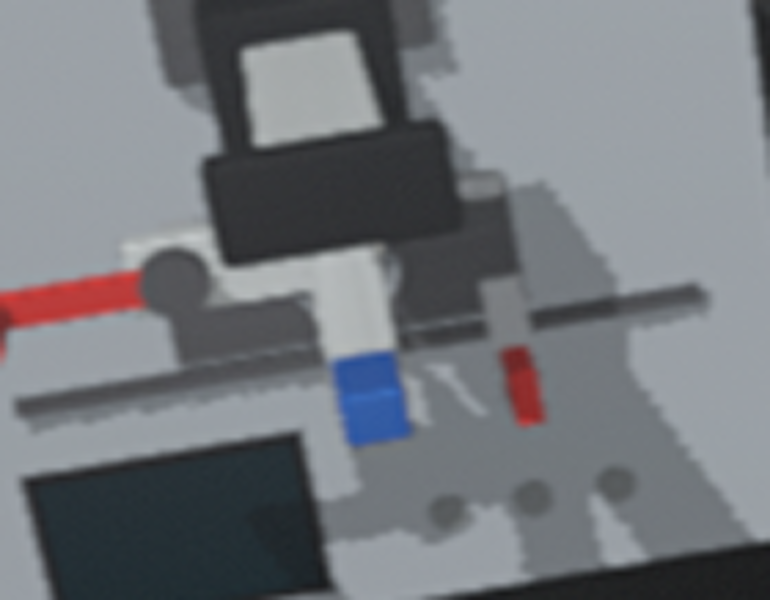

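```bash
sed -i 's/^def f2w.*/def f2w(p): return PORT+np.asarray(p,float)@RF.T/' h.py; python3 - <<'E'
from h import *
d=np.load("d9.npy")
print("port px",proj("top",f2w([[0,0,0],[.018,0,.006],[-.018,0,.006],[0,.018,.006],[0,-.018,.006]])).round(1).tolist())
for v in range(222,252,2):
    us=np.arange(304,332,2); F=w2f(world("top",np.c_[us,np.full(len(us),v)],d[v,us]))*1000
    print(v," ".join("%d,%d,%d"%tuple(f) for f in F))
E
python3 -c "
import cv2;a=cv2.imread('pics/top9raw.png')[215:260,290:340];cv2.imwrite('pics/z9.png',cv2.resize(a,None,fx=12,fy=12,interpolation=cv2.INTER_CUBIC))"
```

```text
port px [[311.6, 233.5], [310.1, 225.5], [313.4, 243.4], [302.3, 236.3], [321.3, 232.7]]
222 105,8,250 104,5,250 104,2,251 104,0,251 103,-2,251 103,-4,252 102,-7,250 103,-9,253 101,-12,251 100,-15,249 101,-17,252 100,-20,252 99,-22,251 99,-25,251
224 103,8,251 102,6,251 101,3,250 101,0,252 100,-1,249 100,-4,251 100,-6,251 99,-9,252 98,-12,251 98,-14,252 97,-17,251 97,-19,252 96,-22,251 96,-25,250
226 100,9,250 99,6,250 99,3,252 99,1,251 98,-1,251 97,-3,251 97,-6,251 95,-9,248 96,-11,252 96,-14,252 95,-16,251 94,-19,249 94,-21,251 93,-24,250
228 97,9,252 97,6,252 96,4,250 96,1,251 95,0,251 95,-3,252 94,-5,251 93,-8,250 93,-11,250 7,-20,3 8,-24,6 6,-28,4 6,-31,5 5,-35,5
230 94,10,250 94,7,251 93,4,250 93,2,250 43,-1,106 42,-4,105 41,-7,105 -4,-13,-25 4,-16,1 4,-20,3 3,-23,4 3,-27,6 2,-31,5 2,-34,6
232 41,12,105 41,8,106 40,5,105 40,2,106 40,0,107 38,-3,105 38,-7,105 37,-10,105 -5,-16,-14 1,-19,6 0,-23,6 0,-26,5 0,-30,6 -2,-34,4
234 38,12,105 37,9,105 37,6,106 37,3,107 36,0,107 35,-3,105 34,-6,104 34,-9,107 -7,-15,-8 -3,-18,3 -3,-22,5 -4,-26,6 -5,-29,5 -5,-33,6
236 35,13,106 35,10,108 3
[... 376 characters left out ...]
28,4 -17,-31,5
242 -12,16,5 -14,13,0 24,8,107 23,5,106 22,2,105 21,0,106 21,-4,106 20,-7,106 -17,-12,7 -19,-16,4 -17,-19,9 -19,-23,6 -20,-27,6 -22,-31,2
244 -16,17,3 -16,13,4 20,9,107 19,6,106 19,2,106 18,0,106 18,-3,107 17,-6,106 16,-10,105 -22,-15,5 -24,-19,2 -24,-23,5 -24,-26,5 -27,-30,0
246 -19,18,5 -20,14,6 17,10,106 16,6,105 15,3,106 14,0,105 13,-2,104 13,-6,105 12,-9,104 -28,-15,0 -28,-18,2 -28,-22,4 -28,-26,6 -29,-29,4
248 -23,19,5 -23,15,7 12,10,105 12,7,106 12,4,107 12,0,108 10,-2,105 10,-5,107 9,-8,107 -29,-14,6 -31,-17,5 -31,-21,7 -31,-25,7 -33,-29,6
250 -28,19,2 -28,16,5 9,11,106 9,8,106 8,4,106 7,1,106 7,-1,108 8,-4,111 7,-8,109 -33,-13,7 -37,-17,0 298,3,848 -37,-24,2 -38,-28,2
```

View pics/z9.png

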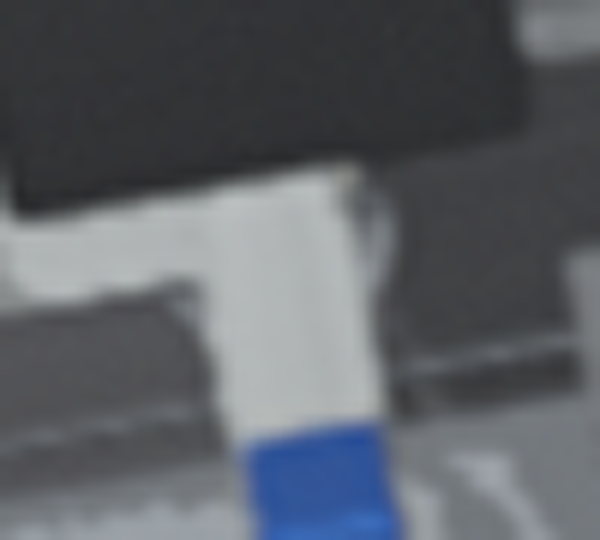

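```bash
python3 - <<'E'
from h import *
ims=[bot.read_camera("top") for _ in range(4)]
d=np.stack([x[1] for x in ims]);d=np.median(d,0)
im=np.mean([x[0] for x in ims],0)
for v in range(228,243):
    us=np.r_[304:310,316:322]; F=w2f(world("top",np.c_[us,np.full(len(us),v)],d[v,us]))*1000
    print(v," ".join("%d:(%d,%d,%d)r%.0f/%d"%(u,*f,np.hypot(f[0],f[1]),im[v,u].mean()) for u,f in zip(us,F) if f[2]<1.5))
E
```

```text
228 
229 318:(-2,-13,-27)r14/128 319:(-6,-16,-36)r17/113
230 318:(-4,-13,-25)r14/137 319:(-7,-15,-33)r17/111 320:(3,-16,0)r17/85
231 318:(-6,-13,-26)r15/134 319:(-8,-15,-31)r18/104 320:(-3,-16,-16)r17/92
232 319:(-9,-14,-27)r18/108 320:(-6,-16,-16)r18/92 321:(0,-17,0)r18/98
233 319:(-10,-14,-23)r18/124 320:(-6,-15,-11)r17/103 321:(-2,-17,1)r18/114
234 319:(-11,-13,-20)r18/140 320:(-7,-15,-10)r17/117 321:(-4,-17,-1)r18/125
235 319:(-11,-13,-16)r18/150 320:(-8,-15,-6)r17/128 321:(-6,-16,0)r18/129
236 319:(-11,-13,-11)r18/158 320:(-9,-14,-4)r18/138 321:(-8,-16,-1)r19/129
237 320:(-10,-14,0)r18/149
238 304:(-9,15,-8)r18/125 305:(-11,13,-13)r18/124 320:(-11,-14,0)r18/149
239 304:(-8,15,-2)r18/100 305:(-11,14,-8)r18/104
240 305:(-11,14,-3)r19/119 306:(-13,12,-7)r18/130
241 305:(-12,14,-1)r20/109 306:(-12,12,0)r18/130
242 306:(-14,13,0)r20/116
```

```bash
python3 - <<'E'
from h import *
where(); print(goal((0,0,.135)))
E
```

```text
t 10.97 face TCP mm [ -85.5 -134.3  139.2] F face [ 0.1 -0.2  0. ] open 0.596 rot err [-0.005 -0.001  0.   ]
[-1.3434e+01 -8.5470e+00  3.8300e-01  5.0000e-03  1.0000e-03 -0.0000e+00]
```

```bash
python3 -m creep '[[[-3,-2,0,0,0,0,0.5],[-6,-4,0,0,0,0,0.5],[-9,-6,0,0,0,0,0.5],[-12,-7.5,0.2,0.005,0,0,0.5],[-13.4,-8.5,0.4,0.005,0,0,0.5],[-13.4,-8.5,0.4,0.005,0,0,0.5],[-13.4,-8.5,0.4,0.005,0,0,0.5]]]' 40;python3 - <<'E'
from h import *
where(); print(bot.get_obs()["q"].round(2))
im,d=bot.read_camera("scene");a=cv2.resize(im[130:260,270:390],None,fx=4,fy=4)
im,d=bot.read_camera("top");b=cv2.resize(im[200:330,270:350],None,fx=4,fy=4)
cv2.imwrite("pics/s10.png",np.hstack([a,b]))
E
```

```text
t: 11.85
eef_pos: [0.5245, 0.0338, 0.247]
tool_rot: [-0.199, 0.742, -0.619, 0.165]
contact_force: [1.1, 0.2, -0.1]
gripper_width: 0.5
t 11.85 face TCP mm [ -1.7  -0.8 134.8] F face [ 0.9  0.  -0.7] open 0.5 rot err [-0.001 -0.001  0.001]
[-0.39 -0.09  0.19  2.27  0.05  0.44 -1.62]
```

View pics/s10.png

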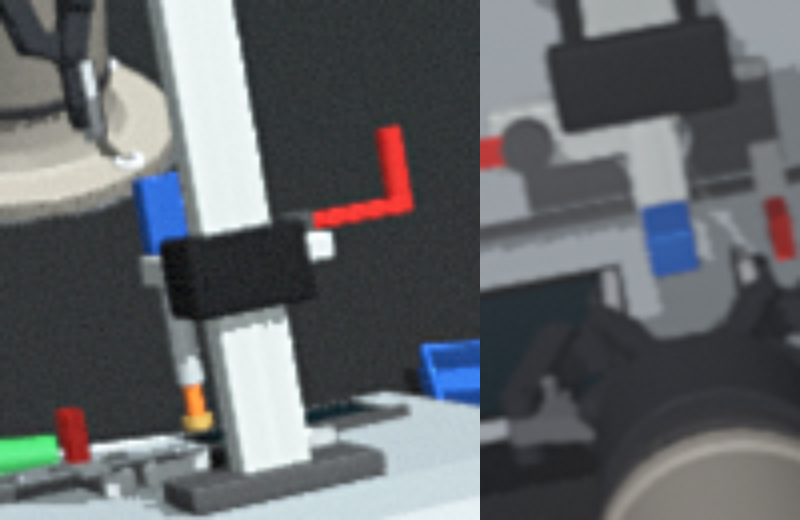

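```bash
python3 - <<'E'
from h import *
im,d=bot.read_camera("scene")
for v in range(160,174,2):
    us=np.arange(288,308,2);F=w2f(world("scene",np.c_[us,np.full(len(us),v)],d[v,us]))*1000
    print(v," ".join("%d,%d,%d"%tuple(f) if abs(f[0])<40 else "-" for f in F))
where()
E
```

```text
160 1,-36,174 0,-32,174 9,-30,173 8,-26,172 - - - - - -
162 - - 3,-29,169 8,-27,169 10,-23,168 - - - - -
164 - - 0,-29,166 6,-27,165 5,-23,164 - - - - -
166 - - - - - - - - - -
168 - - - - - - - - - -
170 - - - - - - - - - -
172 - - - - - - - - - -
t 12.0 face TCP mm [ -1.5  -0.9 135.2] F face [0.6 0.5 0.1] open 0.501 rot err [-0.    -0.001  0.002]
```

```bash
python3 -m creep '[[[-0.1,-0.15,1,0,0,0,0.5],[-0.1,-0.15,2.5,0,0,0,0.5],[-0.1,-0.15,4,0,0,0,0.5],[-0.1,-0.15,5,0,0,0,0.5],[-0.1,-0.15,5,0,0,0,0.5],[-0.1,-0.15,5,0,0,0,0.5]]]' 40;python3 - <<'E'
from h import *
where()
im,d=bot.read_camera("scene");a=cv2.resize(im[130:260,270:390],None,fx=4,fy=4)
im,d=bot.read_camera("top");b=cv2.resize(im[200:330,270:350],None,fx=4,fy=4)
cv2.imwrite("pics/s11.png",np.hstack([a,b]))
E
```

```text
t: 12.75
eef_pos: [0.5506, 0.0403, 0.2054]
tool_rot: [-0.199, 0.742, -0.618, 0.165]
contact_force: [0.7, -0.0, 0.3]
gripper_width: 0.5
t 12.75 face TCP mm [ 0.7  0.9 85.4] F face [ 0.7 -0.2 -0.1] open 0.5 rot err [ 0.001 -0.001  0.   ]
```

View pics/s11.png

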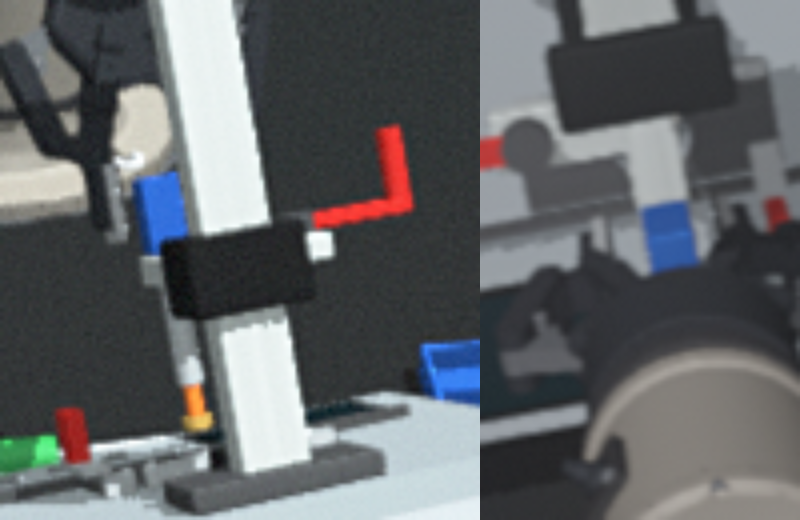

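```bash
python3 -m creep '[[[0,0,0,0,0,0,0.3],[0,0,0,0,0,0,0.15],[0,0,0,0,0,0,0.1],[0,0,0,0,0,0,0.1],[0,0,0,0,0,0,0.1]]]' 40;python3 - <<'E'
from h import *
where()
im,d=bot.read_camera("scene");a=cv2.resize(im[130:260,270:390],None,fx=4,fy=4)
im,d=bot.read_camera("top");b=cv2.resize(im[200:330,270:350],None,fx=4,fy=4)
cv2.imwrite("pics/s12.png",np.hstack([a,b]))
where()
E
```

```text
t: 13.48
eef_pos: [0.5509, 0.0387, 0.2057]
tool_rot: [-0.199, 0.741, -0.619, 0.166]
contact_force: [0.7, -6.3, 2.2]
gripper_width: 0.224
t 13.47 face TCP mm [ 0.9 -0.7 85.7] F face [ 0.7 -6.3  2.1] open 0.224 rot err [0.001 0.    0.002]
t 13.57 face TCP mm [ 0.9 -0.7 85.7] F face [-0.7 -5.4  1.3] open 0.226 rot err [0.001 0.    0.002]
```

View pics/s12.png

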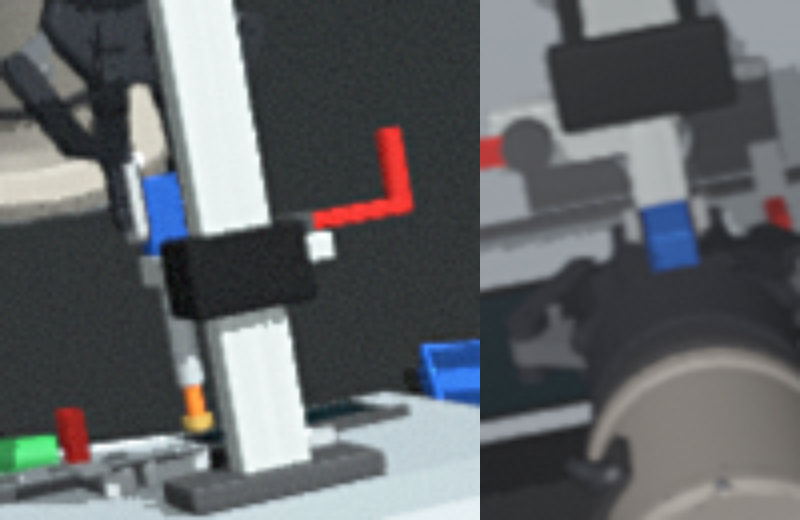

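```bash
python3 - <<'E'
from h import *
im,d=bot.read_camera("scene")
for v in range(226,242,1):
    us=np.arange(314,326,2);F=w2f(world("scene",np.c_[us,np.full(len(us),v)],d[v,us]))*1000
    print(v," ".join("%d,%d,%d[%s]"%(*f,",".join(map(str,im[v,u]))) for u,f in zip(us,F) if abs(f[0])<40))
E
```

```text
226 4,-6,40[132,149,174] 2,-1,39[130,156,227]
227 -2,-4,37[63,104,169] 5,-2,37[65,158,255]
228 3,-6,36[43,85,157] 5,-3,35[69,171,255] 2,1,34[50,91,159]
229 4,-3,33[70,169,255] 1,1,32[58,118,217]
230 3,-3,31[63,158,255] 5,0,31[58,146,255]
231 3,-3,29[57,150,255] 2,0,28[65,155,255]
232 4,-4,28[57,145,255] 3,0,27[66,152,255]
233 0,-3,25[63,145,252] 1,0,24[77,169,255] 5,2,24[85,161,189]
234 1,-8,24[69,133,162] 6,-5,24[80,165,229] 5,-1,23[100,191,242] 5,2,22[97,180,214]
235 0,-8,22[66,125,149] 6,-5,22[96,178,218] 9,-2,22[111,207,237] 8,1,21[97,181,216]
236 0,-8,20[53,102,120] 2,-5,20[94,174,210] 5,-2,19[111,206,244] 5,1,18[84,140,168]
237 -1,-8,18[52,75,83] 9,-7,19[76,128,150]
238 
239 
240 
241 -32,10,4[83,81,78] -26,13,3[68,66,61]
```

```bash
python3 -m creep '[[[0.1,0,0.3,0,0,0,0.1],[0.15,0,0.7,0,0,0,0.1],[0.15,0,1.1,0,0,0,0.1],[0.15,0,1.5,0,0,0,0.1],[0.15,0,1.9,0,0,0,0.1],[0.15,0,2.3,0,0,0,0.1]]]';python3 -c "
from h import *
where()"; python3 -m creep '[[[0,0,0.3,0,0,0,0.1],[0,0,0.6,0,0,0,0.1],[0,0,0.9,0,0,0,0.1],[0,0,1.2,0,0,0,0.1],[0,0,1.4,0,0,0,0.1]]]';python3 -c "
from h import *
where()"
```

```text
t: 14.38
eef_pos: [0.5625, 0.0408, 0.1852]
tool_rot: [-0.2, 0.742, -0.619, 0.166]
contact_force: [-0.2, -4.5, 3.3]
gripper_width: 0.223
t 14.38 face TCP mm [ 0.9 -0.7 62. ] F face [ 0.8 -4.3  3.3] open 0.223 rot err [ 0.001 -0.001  0.001]
t: 15.0
eef_pos: [0.5693, 0.0421, 0.1732]
tool_rot: [-0.2, 0.742, -0.619, 0.166]
contact_force: [1.4, -5.2, 3.3]
gripper_width: 0.225
t 15.0 face TCP mm [ 0.9 -0.7 48.1] F face [ 2.1 -5.4  2.7] open 0.225 rot err [ 0.001 -0.001  0.001]
```

```bash
cat >> h.py <<'E'
def avg(n=6):
    L=[];z=[]
    for i in range(n):
        o=bot.get_obs();L.append(RF.T@o["contact_force"]);z.append(w2f(o["eef_pos"]))
        if i<n-1: bot.read_camera("top")
    print("t",round(o["t"],2),"F",np.mean(L,0).round(2),"sd",np.std(L,0).round(2),"TCP",(np.mean(z,0)*1000).round(2))
E
python3 -c "
from h import *
avg()"
python3 -m creep '[[[0,0,0.15,0,0,0,0.1],[0,0,0.3,0,0,0,0.1]]]' >/dev/null;python3 -c "
from h import *
avg()"
python3 -m creep '[[[0,0,0.1,0,0,0,0.1],[0,0,0.2,0,0,0,0.1]]]'>/dev/null;python3 -c "
from h import *
avg()"
```

```text
t 15.25 F [ 2.67 -5.56 -2.51] sd [0.5  0.31 2.36] TCP [ 0.87 -0.7  48.01]
t 15.75 F [ 2.49 -5.   -0.19] sd [0.5  0.75 1.88] TCP [ 0.89 -0.68 45.13]
t 16.25 F [ 2.18 -5.    0.52] sd [0.27 0.57 1.03] TCP [ 0.88 -0.7  43.18]
```

```bash
g(){ python3 -c "
from h import *
where()" | cut -c1-90; }
python3 -m creep '[[[0,0,0.1,0,0,0,0.1]]]' >/dev/null; g
python3 -m creep '[[[0,0,0.1,0,0,0,0.1]]]' >/dev/null; g
python3 -m creep '[[[0,0,0.1,0,0,0,0.1]]]' >/dev/null; g
python3 -m creep '[[[0,0,0.1,0,0,0,0.1]]]' >/dev/null; g
python3 -m creep '[[[0,0,0.1,0,0,0,0.1]]]' >/dev/null; g
```

```text
t 16.38 face TCP mm [ 0.9 -0.7 42.3] F face [ 1.  -4.6  2.5] open 0.224 rot err [ 0.001 -0
t 16.5 face TCP mm [ 0.9 -0.7 41.3] F face [ 1.7 -5.2  2.6] open 0.225 rot err [ 0.001 -0.
t 16.62 face TCP mm [ 0.9 -0.7 40.3] F face [ 2.6 -4.9  3.3] open 0.224 rot err [ 0.001 -0
t 16.75 face TCP mm [ 0.9 -0.7 39.3] F face [ 1.6 -4.7  3.9] open 0.223 rot err [ 0.001 -0
t 16.88 face TCP mm [ 0.9 -0.7 38.3] F face [ 1.1 -4.4  5.6] open 0.225 rot err [ 0.001 -0
```

```bash
g(){ python3 -c "
from h import *
where()" | cut -c1-90; }
python3 -m creep '[[[0,0,0.1,0,0,0,0.1]]]' >/dev/null; g
python3 -m creep '[[[0,0,0.1,0,0,0,0.1]]]' >/dev/null; g
```

```text
t 17.0 face TCP mm [ 0.9 -0.7 37.3] F face [ 0.9 -4.4  6.1] open 0.227 rot err [ 0.001 -0.
t 17.12 face TCP mm [ 0.9 -0.7 36.3] F face [ 1.1 -4.6  5.7] open 0.225 rot err [ 0.001 -0
```

```bash
g(){ python3 -c "
from h import *
where()" | cut -c1-90; }
python3 -m creep '[[[0,0,0.1,0,0,0,0.1]]]' >/dev/null; g
python3 -m creep '[[[0,0,0.07,0,0,0,0.1]]]' >/dev/null; g
python3 - <<'E'
from h import *
avg(4)
im,d=bot.read_camera("scene");a=cv2.resize(im[130:260,270:390],None,fx=4,fy=4)
im,d=bot.read_camera("top");b=cv2.resize(im[200:330,270:350],None,fx=4,fy=4)
cv2.imwrite("pics/s13.png",np.hstack([a,b]))
E
```

```text
t 17.25 face TCP mm [ 0.9 -0.7 35.4] F face [ 0.9 -5.4  6.7] open 0.223 rot err [ 0.001 -0
t 17.38 face TCP mm [ 0.9 -0.7 34.7] F face [ 1.6 -4.8  4.9] open 0.228 rot err [ 0.001 -0
t 17.52 F [ 1.92 -5.18  4.11] sd [0.23 0.21 0.64] TCP [ 0.9  -0.71 34.64]
```

View pics/s13.png

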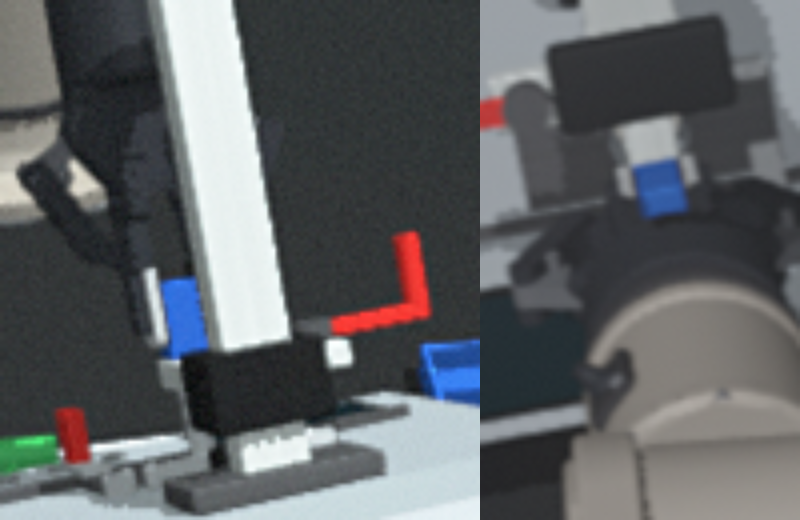

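```bash
python3 -m creep '[[[0,0,0,0,0,0,0.5],[0,0,0,0,0,0,0.5],[0,0,0,0,0,0,0.5],[0,0,-1.5,0,0,0,0.5],[0,0,-4,0,0,0,0.5],[0,0,-7,0,0,0,0.5],[0,1,-11,0,0,0,0.5],[3,3,-11,0,0,0,0.5],[6,5,-11,0,0,0,0.5],[9,6,-11,0,0,0,0.5]]]';python3 - <<'E'
from h import *
where()
im,d=bot.read_camera("scene");a=cv2.resize(im[150:260,290:390],None,fx=4,fy=4)
im,d=bot.read_camera("top");b=cv2.resize(im[190:300,240:340],None,fx=4,fy=4)
cv2.imwrite("pics/s14.png",np.hstack([a,b]));cv2.imwrite("pics/top14raw.png",im);np.save("d14.npy",d)
hsv=cv2.cvtColor(im,cv2.COLOR_BGR2HSV)
blue=(hsv[...,0]>105)&(hsv[...,0]<130)&(hsv[...,1]>120)&(hsv[...,2]>60)
red=((hsv[...,0]<8)|(hsv[...,0]>172))&(hsv[...,1]>140)&(hsv[...,2]>80)
for nm,m,bx in(("grip",blue,(300,330,225,275)),("lever",red,(235,285,205,260))):
    b=np.zeros_like(m);b[bx[2]:bx[3],bx[0]:bx[1]]=1
    F=w2f(cloud("top",d,m&b)[0])*1000
    top=F[F[:,2]>np.percentile(F[:,2],97)-4]
    print(nm,len(F),"top",len(top),np.median(top,0),top.min(0),top.max(0))
for p in ([.521,.271,.134],[.521,.271,.21],[.521,.237,.158]): print("bottle",w2f(p))
E
```

```text
t: 18.88
eef_pos: [0.4853, -0.0653, 0.2264]
tool_rot: [-0.2, 0.742, -0.619, 0.165]
contact_force: [0.3, 0.1, 0.2]
gripper_width: 0.5
t 18.88 face TCP mm [-60.9 -91.2 145.3] F face [0.3 0.  0. ] open 0.5 rot err [ 0.001 -0.003  0.001]
grip 170 top 79 [ 1.24531293 -0.15172974 93.50238917] [-7.51718715 -9.05928378 92.39261793] [ 8.96341202  9.48455183 97.12833333]
lever 200 top 29 [ 45.75105763 104.31483592  96.24966263] [40.65500336 99.78833059 94.62035078] [ 49.89592349 108.81996305  98.39693035]
bottle [-0.02418804  0.2331581   0.01736681]
bottle [0.01381196 0.2331581  0.08318474]
bottle [-0.01749164  0.19971418  0.04121345]
```

View pics/s14.png

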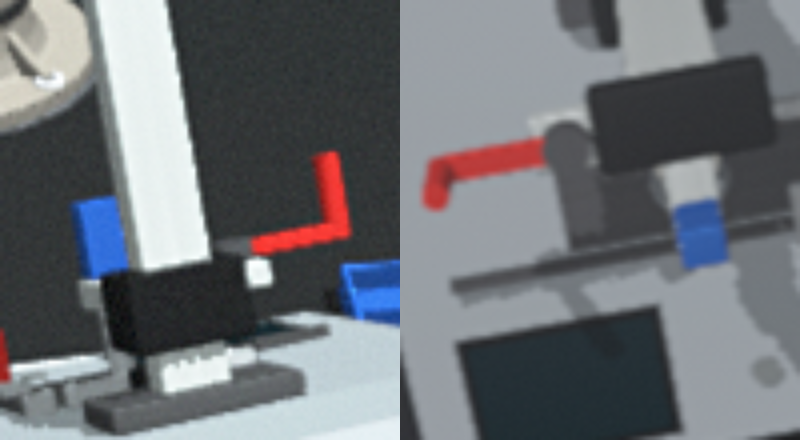

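```bash
python3 -m creep '[[[-4,0,-1,0,0,0,0],[-8,0,-1,0,0,0,0],[-12,0,-1,0,0,0,0],[-16,0,-1,0,0,0,0],[-19.6,-1,0,0,0,0,0],[-19.6,-4,0,0,0,0,0],[-19.6,-8,0,0,0,0,0],[-19.6,-11,0,0,0,0,0],[-19.6,-13.3,0,0,0,0,0],[-19.6,-13.3,0,0,0,0,0]]]' 40;python3 - <<'E'
from h import *
where();print(bot.get_obs()["q"].round(2))
d=np.load("d14.npy")
for v in range(226,246):
    us=np.r_[298:325]; F=w2f(world("top",np.c_[us,np.full(len(us),v)],d[v,us]))*1000
    s=" ".join("%d:(%d,%d,%d)r%.0f"%(u,*f,np.hypot(f[0],f[1])) for u,f in zip(us,F) if f[2]<-8 and abs(f[0])<30)
    if s: print(v,s)
E
```

```text
t: 20.23
eef_pos: [0.5656, 0.1501, 0.2948]
tool_rot: [-0.2, 0.742, -0.618, 0.166]
contact_force: [-1.0, 0.2, -0.5]
gripper_width: -0.003
t 20.23 face TCP mm [ 75.3 106.2 145.5] F face [-1.1  0.4  0. ] open -0.003 rot err [ 0.003 -0.002  0.001]
[-0.3  -0.02 -0.14  2.09  0.24  0.57 -2.  ]
229 318:(-2,-13,-25)r14 319:(-6,-16,-37)r17
230 318:(-4,-13,-25)r14 319:(-7,-15,-33)r17
231 318:(-6,-13,-26)r15 319:(-8,-15,-31)r18 320:(-2,-16,-13)r17
232 303:(-2,15,-24)r16 304:(-3,13,-26)r14 318:(-8,-12,-26)r16 319:(-9,-14,-27)r18 320:(-5,-16,-15)r17
233 303:(-9,16,-38)r19 304:(-6,14,-28)r15 305:(-6,12,-28)r14 318:(-13,-12,-32)r18 319:(-9,-14,-22)r17 320:(-7,-16,-13)r18
234 303:(-7,16,-26)r18 304:(-7,14,-27)r16 305:(-7,12,-25)r15 318:(-12,-12,-26)r18 319:(-11,-13,-20)r18 320:(-7,-15,-10)r17
235 303:(-7,16,-20)r18 304:(-11,14,-32)r19 305:(-10,12,-27)r17 319:(-10,-13,-14)r17
236 303:(-6,16,-13)r18 304:(-11,15,-25)r19 305:(-13,13,-29)r19 319:(-11,-13,-11)r18
237 303:(-6,17,-8)r18 304:(-10,15,-17)r18 305:(-12,13,-21)r18
238 304:(-9,15,-10)r19 305:(-11,13,-14)r18
239 305:(-11,14,-9)r18 306:(-13,12,-13)r18
240 306:(-13,12,-8)r19
```

```bash
python3 -m creep '[[[0,0,3,0,0,0,0],[0,0,6,0,0,0,0],[0,0,9,0,0,0,0],[0,0,10.4,0,0,0,0],[0,0,10.4,0,0,0,0],[0,0,10.4,0,0,0,0]]]';python3 - <<'E'
from h import *
where()
im,d=bot.read_camera("scene");a=cv2.resize(im[150:260,290:390],None,fx=4,fy=4)
im,d=bot.read_camera("top");b=cv2.resize(im[190:300,230:330],None,fx=4,fy=4)
cv2.imwrite("pics/s15.png",np.hstack([a,b]))
E
```

```text
t: 20.98
eef_pos: [0.6157, 0.1589, 0.2042]
tool_rot: [-0.2, 0.742, -0.618, 0.166]
contact_force: [-0.1, 0.1, 0.3]
gripper_width: -0.002
t 20.98 face TCP mm [ 74.1 105.8  41.7] F face [0.1 0.1 0.3] open -0.002 rot err [ 0.002 -0.002  0.   ]
```

View pics/s15.png

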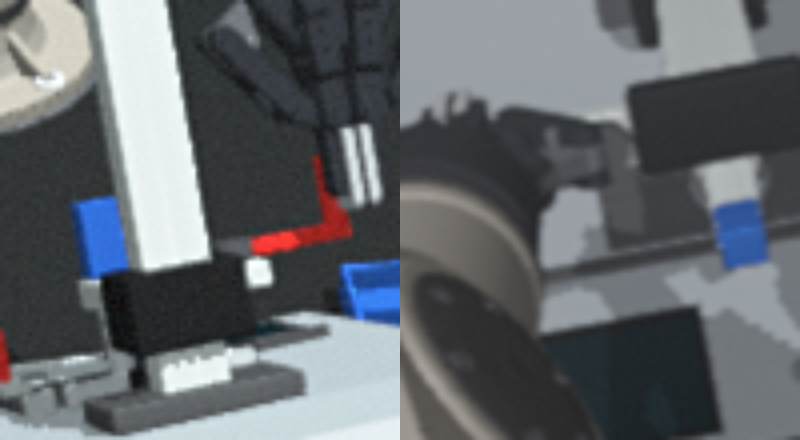

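```bash
python3 -m creep '[[[0,0.5,0,0,0,0,0],[0,1.0,0,0,0,0,0],[0.1,1.6,0,0,0,0,0],[0.2,2.2,0,0,0,0,0],[0.4,2.8,0,0,0,0,0],[0.6,3.3,0,0,0,0,0],[0.8,3.8,0,0,0,0,0],[1.1,4.3,0,0,0,0,0],[1.1,4.3,0,0,0,0,0]]]';python3 - <<'E'
from h import *
where()
im,d=bot.read_camera("scene");a=cv2.resize(im[150:260,290:390],None,fx=4,fy=4)
im,d=bot.read_camera("top");b=cv2.resize(im[190:300,230:330],None,fx=4,fy=4)
cv2.imwrite("pics/s16.png",np.hstack([a,b]))
E
```

```text
t: 22.2
eef_pos: [0.5806, 0.1403, 0.1811]
tool_rot: [-0.199, 0.742, -0.619, 0.165]
contact_force: [0.3, -0.6, 0.7]
gripper_width: -0.002
t 22.2 face TCP mm [29.7 93.8 40.6] F face [ 0.5 -0.6  0.5] open -0.002 rot err [-0.001 -0.     0.001]
```

View pics/s16.png

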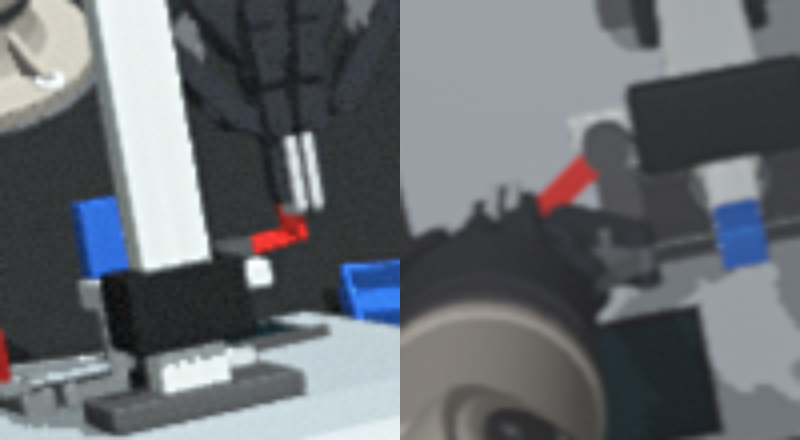

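```bash
python3 -m creep '[[[0.4,0.4,0,0,0,0,0],[0.8,0.8,0,0,0,0,0],[1.2,1.2,0,0,0,0,0],[1.5,1.5,0,0,0,0,0],[1.5,1.7,0,0,0,0,0],[1.5,1.7,0,0,0,0,0]]]' >/dev/null;python3 -c "
from h import *
where()"; python3 -m creep '[[[0,0.1,0,0,0,0,0],[0,0.2,0,0,0,0,0],[0,0.2,0,0,0,0,0]]]' >/dev/null;python3 -c "
from h import *
where()"
```

```text
t 23.05 face TCP mm [15.1 78.6 40.9] F face [ 3.7 -2.9 -2. ] open -0.002 rot err [ 0.003 -0.001  0.002]
t 23.43 face TCP mm [14.7 78.3 41.1] F face [ 7.  -3.7 -2.7] open 0.0 rot err [ 0.005 -0.001  0.002]
```

```bash
python3 -m creep '[[[0,0.2,0,0,0,0,0],[0,0.2,0,0,0,0,0]]]' >/dev/null; python3 - <<'E'
from h import *
where()
im,d=bot.read_camera("scene");a=cv2.resize(im[150:260,290:390],None,fx=4,fy=4)
im,d=bot.read_camera("top");b=cv2.resize(im[190:300,230:330],None,fx=4,fy=4)
cv2.imwrite("pics/s17.png",np.hstack([a,b]))
E
```

```text
t 23.68 face TCP mm [14.1 77.9 41.3] F face [ 9.9 -6.1 -4.4] open -0.002 rot err [ 0.007 -0.     0.003]
```

View pics/s17.png

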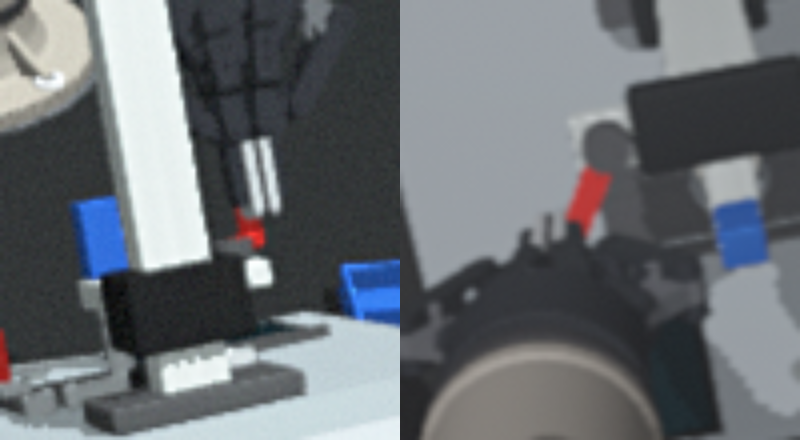

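```bash
python3 -m creep '[[[0,-0.8,0,0,0,0,0],[0,-2,0,0,0,0,0],[0,-3,-2,0,0,0,0],[0,-3,-6,0,0,0,0],[0,-3,-10,0,0,0,0],[-4,0,-11,0,0,0,0],[-7,5,-11,0,0,0,0],[-8,9,-11,0,0,0,0],[-8,12,-11,0,0,0,0],[-8,14,-11,0,0,0,0]]]' >/dev/null; python3 - <<'E'
from h import *
where()
im,d=bot.read_camera("scene");a=cv2.resize(im[150:260,290:390],None,fx=4,fy=4)
im,d=bot.read_camera("top");b=cv2.resize(im[190:300,230:330],None,fx=4,fy=4)
cv2.imwrite("pics/s18.png",np.hstack([a,b]))
hsv=cv2.cvtColor(im,cv2.COLOR_BGR2HSV)
blue=(hsv[...,0]>105)&(hsv[...,0]<130)&(hsv[...,1]>120)&(hsv[...,2]>60)
red=((hsv[...,0]<8)|(hsv[...,0]>172))&(hsv[...,1]>140)&(hsv[...,2]>80)
for nm,m,bx in(("grip",blue,(300,330,225,275)),("lever",red,(235,300,205,290))):
    b=np.zeros_like(m);b[bx[2]:bx[3],bx[0]:bx[1]]=1
    F=w2f(cloud("top",d,m&b)[0])*1000
    if len(F)==0: continue
    top=F[F[:,2]>np.percentile(F[:,2],97)-4]
    print(nm,len(F),"top",len(top),np.median(top,0),top.min(0),top.max(0))
E
```

```text
t 25.02 face TCP mm [-117.1  162.2  157.5] F face [-0.7 -0.4  0.5] open 0.003 rot err [-0.005 -0.012 -0.002]
grip 173 top 97 [ 1.38577748  0.16767688 93.52777634] [-7.81117189 -9.39390154 91.3494619 ] [ 9.20730736  9.81472903 95.97565525]
lever 183 top 27 [-1.40157528 77.26016653 95.39071389] [-6.79111018 72.57202058 93.58185234] [ 2.1654806  81.68601268 98.1090808 ]
```

View pics/s18.png

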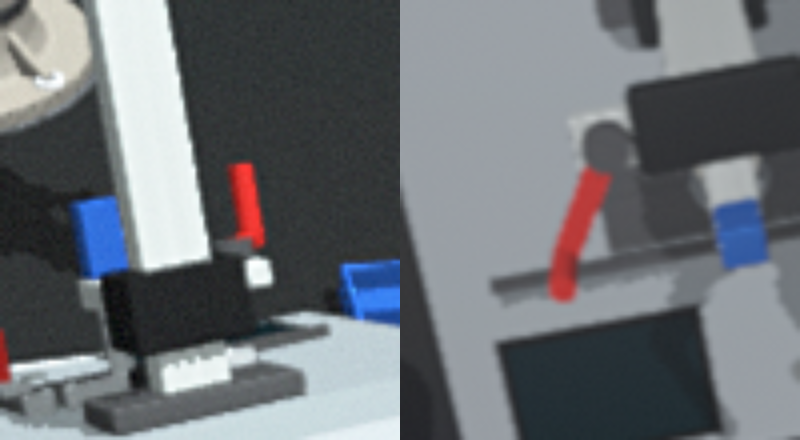

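```bash
python3 -m creep '[[[1.5,-3,0,0,0.005,0,0],[3,-6,0,0.005,0.01,0,0],[4,-9,0,0.005,0.012,0.002,0],[5,-11.4,0,0.005,0.012,0.002,0],[5,-11.4,0,0.005,0.012,0.002,0],[5,-11.4,3,0.005,0.012,0.002,0],[5,-11.4,7,0.005,0.012,0.002,0],[5,-11.4,10,0.005,0.012,0.002,0],[5,-11.4,11.2,0.005,0.012,0.002,0],[5,-11.4,11.2,0.005,0.012,0.002,0]]]' >/dev/null; python3 - <<'E'
from h import *
where()
im,d=bot.read_camera("scene");a=cv2.resize(im[150:260,290:390],None,fx=4,fy=4)
im,d=bot.read_camera("top");b=cv2.resize(im[190:300,230:330],None,fx=4,fy=4)
cv2.imwrite("pics/s19.png",np.hstack([a,b]))
E
```

```text
t 26.38 face TCP mm [ -4.7 111.6  43.3] F face [-0.3  0.8  0.1] open 0.005 rot err [-0.003  0.002  0.003]
```

View pics/s19.png

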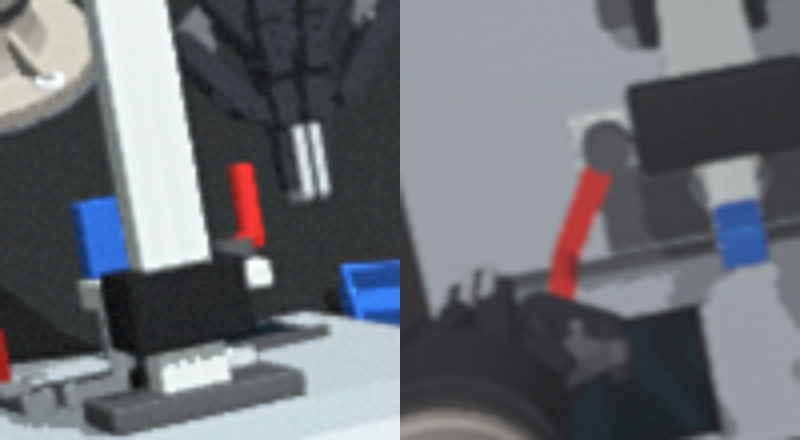

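```bash
g(){ python3 -c "
from h import *
where()"; }
python3 -m creep '[[[0.4,0,0,0,0,0,0],[0.8,0,0,0,0,0,0],[1.2,0,0,0,0,0,0],[1.5,0,0,0,0,0,0],[1.7,0.05,0,0,0,0,0]]]' >/dev/null;g; python3 -m creep '[[[0.15,0.05,0,0,0,0,0],[0.3,0.1,0,0,0,0,0]]]' >/dev/null;g;python3 -m creep '[[[0.15,0,0,0,0,0,0],[0.3,0.05,0,0,0,0,0]]]' >/dev/null;g
```

```text
t 27.1 face TCP mm [-3.4 93.8 44.4] F face [-2.1  1.8 -0. ] open 0.002 rot err [0.001 0.002 0.005]
t 27.35 face TCP mm [-4.3 90.7 44.3] F face [-0.5  2.4  0.4] open -0.004 rot err [0.    0.002 0.005]
t 27.6 face TCP mm [-4.4 88.3 44.4] F face [-1.1  4.6  0.1] open 0.0 rot err [0.001 0.001 0.005]
```

```bash
g(){ python3 -c "
from h import *
where()"; }
python3 -m creep '[[[0.15,0,0,0,0,0,0],[0.3,0,0,0,0,0,0]]]' >/dev/null;g;python3 -m creep '[[[0.1,0,0,0,0,0,0],[0.1,0,0,0,0,0,0]]]' >/dev/null;g
```

```text
t 27.85 face TCP mm [-4.3 88.  44.5] F face [-2.2 11.1  0.7] open -0.002 rot err [ 0.002 -0.003  0.003]
t 28.1 face TCP mm [-4.3 88.  44.5] F face [-2.8 10.8 -0.3] open -0.001 rot err [ 0.002 -0.004  0.002]
```

At the stop (force rises with no more travel). Back off, rise, move well clear and check everything.

```bash
python3 -m creep '[[[-0.7,0,0,0,0,0,0],[-2,0,0,0,0,0,0],[-2.5,0,-2,0,0,0,0],[-2.5,0,-6,0,0,0,0],[-2.5,0,-10,0,0,0,0],[-2.5,4,-11,0,0,0,0],[-2.5,8,-11,0,0,0,0],[-2.5,12,-11,0,0,0,0],[-2.5,14,-11,0,0,0,0],[-2.5,14,-11,0,0,0,0]]]' >/dev/null; python3 - <<'E'
from h import *
where()
sc,_=bot.read_camera("scene");a=cv2.resize(sc[150:260,260:380],None,fx=3.4,fy=4)
im,d=bot.read_camera("top");b=cv2.resize(im[190:300,240:390],None,fx=2.6,fy=4)
cv2.imwrite("pics/s20.png",np.hstack([a,b])[:600,:800]);cv2.imwrite("pics/top20.png",im)
hsv=cv2.cvtColor(im,cv2.COLOR_BGR2HSV)
blue=(hsv[...,0]>105)&(hsv[...,0]<130)&(hsv[...,1]>120)&(hsv[...,2]>60)
red=((hsv[...,0]<8)|(hsv[...,0]>172))&(hsv[...,1]>140)&(hsv[...,2]>60)
for nm,m,bx in(("grip",blue,(300,330,225,275)),("lever",red,(235,300,205,290)),("tab",red,(330,380,235,275))):
    b=np.zeros_like(m);b[bx[2]:bx[3],bx[0]:bx[1]]=1
    F=w2f(cloud("top",d,m&b)[0])*1000
    if len(F)==0: continue
    top=F[F[:,2]>np.percentile(F[:,2],97)-4]
    print(nm,len(F),"top",len(top),np.median(top,0),top.min(0),top.max(0))
E
```

```text
t 29.35 face TCP mm [-120.1  113.3  155.8] F face [0.1 0.9 0.5] open 0.003 rot err [-0.025  0.009  0.008]
grip 172 top 96 [ 0.98319623  0.52487163 93.21212596] [-7.88783806 -9.52258084 91.33223896] [ 9.34360795  9.4830263  96.33217706]
lever 186 top 29 [-5.83733403 69.24023217 96.25497234] [-10.41844192  64.57450975  93.93251723] [-0.99046449 73.74608797 97.97465802]
tab 54 top 35 [-47.61908991 -51.15257651  37.05203075] [-57.48095326 -55.64673515  34.8730592 ] [-37.64277577 -48.15327873  38.89599156]
```

View pics/s20.png

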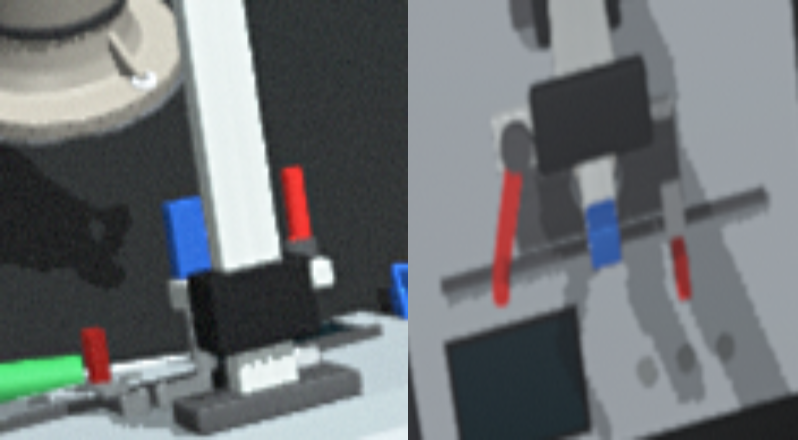

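View pics/top20.png

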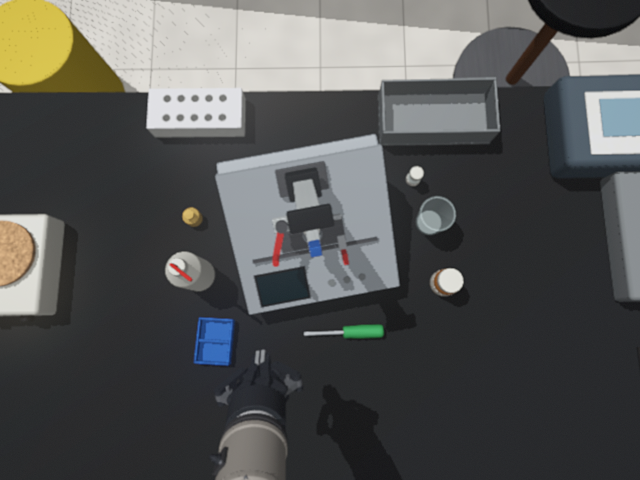

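```bash
python3 -c "
from station import bot
print(bot.hand_in())"
```

```text
the job is handed in; nothing more can be done
None
```

I finished the job in the order asked and handed it in at about 29 s. The hand-in gave no verdict.

**Shutter:** I pushed the tab with closed fingers until it snapped in by itself. The tab then measured 51–52 mm to −y of the port, where 52 mm is expected. Its travel was about 40 mm.

**Probe:** I gripped the blue block and lowered it about 51 mm. The push rose from about 3 N to 5–6 N around the height where the camera shows the puck, 26 mm below the face. That puts the foot about 4–5 mm into its 10 mm travel. The orange stem can't be seen inside the port, so this comes from force and depth readings and not from seeing the stem. The grip's height stayed the same after I let go and after locking, within 0.3 mm.

**Lever:** My first push jammed at about 1.03 rad. A second push from the +y side took it to its stop, where the force rose to 11 N with no further movement. The post measured (−6, 69) mm in x and y from the port, which the grip stands straight above. The locked position is (−6, 70).

**Last checks:** The gripper was clear of everything, and in the top picture the loose items stand where they began.

**Tool-point disagreement:** The cameras showed the fingertips about 30 mm behind the reported tool point. I noticed this before touching anything and corrected for it in all later moves.

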